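Draw the slide tray from under the stacked boxes

TASK

Someone has piled the boxes on the slide tray in the low steel stand. Lift the bottle that stands in front aside and set it upright out of the way, then draw the slide tray out from under the boxes by its grip until it lies flat on the bench, clear of the stack by about two fingers' breadth. The boxes cling to the tray and come along with it, so do not let them topple or come out of the stand: work in short strokes, and leave them stacked on the bench as they were, pushed home in the stand; disturb nothing else.

Things in the scene. Friction and masses are not known exactly. Their poses are not given: they have to be found in the camera images.
- stand: Low grey sheet-steel stand fixed to the bench: back 53 mm and two side cheeks 43 mm high, no floor, open towards the robot. Origin: on the bench, middle of the boxes' place; x points to its back (the tray is drawn along -x), y left, z up. Inner faces: back at x = +50 mm, cheeks at y = +-70 mm, reaching forward to x = -20 mm, flared at the mouth.
- slide_tray: Flat metal tray with four glass slides, loose, under the stack. Plate 84 mm (x) by 116 mm (y), 8 mm high; origin at the centre of its underside, x away from its grip, z up. At the start its centre is about 4 mm in front of the stand's origin. 0.3 kg; slides on the bench with 3 to 6 N under the whole stack.
- tray_grip (a point): Tray's grip: upright grey block 20 mm wide (tray y), 30 mm long (x), 32 mm high from the bench, at the middle of the tray's front edge; this point is 66 mm from the tray's centre along tray -x, 18 mm up. It is 20 mm from the tall stack, so a gripper pointing straight down has no room: lean it 30 to 45 degrees back from the stack and close across tray y.
- low_box_mid (a point): Centre of the lower dark slide box, 92 (x) by 125 (y) by 38 mm, 0.12 to 0.21 kg, axes as the stand's. 27 mm up while on the tray, 19 mm on the bench. It and all on it ride along with a pulled tray; pushed on its front (2 to 4 N) it slides back over the tray, which stays. Home: at the stand's origin or up to 5 mm beyond, where it meets the back (force step).
- mid_box_mid (a point): Centre of the upper dark slide box, 92 by 125 by 34 mm, lying loose on the lower one. Too wide to be grasped, like the lower one.
- tip_box_mid (a point): Centre of the white and blue tip box, 66 by 118 by 52 mm, lying loose on the slide boxes; the top of the whole stack is 132 mm above the bench at the start.
- bottle_mid (a point): Middle (half-way up) of the brown screw-cap bottle, 62 mm in diameter, 140 mm high with its cap, 0.3 kg, standing on the bench in front of the tray's grip, in the way of tray and gripper. Clear bench for it: left of the bag sealer (its raised arm ends 0.2 m up at y = -0.11), round x = 0.42, y = -0.02; or x = 0.42, y = 0.20. z is its axis.
- tube_mid (a point): Middle of a capped tube, 35 mm wide, 104 mm high, standing loose on the bench just behind the stand; a bystander.
- forceps_mid (a point): Middle of steel tweezers, 123 mm long, 11 mm wide, 10 mm high, lying loose on the bench left of the tray's path and nearly along it; a bystander.
There are look-alikes about, which are no part of the job. Leave any red look-alike of the part that bears bottle_mid alone.

How it is judged:
By the outcome, as a careful person would: the job done as asked, in the order asked, and still so for the second after the job is handed in, with the robot touching nothing.
It also fails if it takes over 72 s, if anything falls off the work surface, if the arm or the gripper's body presses on something with over 40 N, if the wrist force passes 120 N, or if a joint passes its speed limit or range.

ROBOT

A 6-joint arm with a two-finger parallel gripper is mounted at the origin on a cart in front of the work surface, level with it; the furniture and walls round the work are solid. World frame = base frame: x ahead of the robot, y to its left, z up, the work surface at z = 0. Lengths are in m, angles in rad, forces in N, time in s.
With the tool pointing down it reaches from about 0.35 to 1 m from the base axis. Payload 7.1 kg.
Tool frame: the origin (TCP) lies on the centre line of the jaws, within the pads' length; the fingertips stand 22 mm ahead of it and the grasp point (between the pads) lies 3 mm ahead of it; z points along the fingers, x is the direction in which the jaws open and shut, and the axes are right-handed (so a half turn about z gives the same grasp; the last joint's range is limited). The gripper opens to 85 mm and grips with 20 to 120 N. Pads are 22 mm wide; open, the fingers measure 114 mm over their backs; the gripper's body (76 mm by 85 mm) begins 54 mm behind the grasp point. The pads swing forward as they close: fully open they stand 13 mm farther back than shut.
Start: joints at [1.267, 0.423, 1.63, -0, 1.089, -0.019], TCP at [0.176, 0.6, 0.217] pointing down, gripper open.
Joint ranges: [-3, 3], [-0.9, 2.11], [0.09, 2.58], [-1.31, 4.45], [0.11, 2.69], [-2.54, 2.54]. Speed limits (rad/s): [2.39, 2.39, 3.01, 3.14, 3.14, 3.14].

INTERFACE

Orientations are given as a unit quaternion [x, y, z, w].
In Python, from cell import get_state, capture, get_calibration, close_job gives the robot as it stands.
- The arm moves only by the tool carry_out, never from a script. Its argument "plan" is a list of rows, each an object with "delta_pos": the shift along the tool's x, y, z in mm, a list of three; "spin": the turn about the tool's z in rad. In form: [{"delta_pos": [x, y, z], "spin": spin}, ...]. A call has 1 to 5 rows; each row is the pose to reach, as a shift and turn from the pose commanded when the call began, along the tool's axes at that moment; what a row does not reach only later rows make up. A row lasts 1/10 s, in which the tool goes at most 50 mm and 8.59 degrees, less where a joint would pass 70% of its speed; a pose out of reach is approached as far as the arm can. A call with a gripper value outside its range is refused whole. "hand" is the gripper's target within -1 to 1 (fully open at 1, half-way at 0, shut at -1), set as the call begins (left out, the last holds). The fingers move at their own pace and stop on an object; "force" is the grip in N (left out, the last holds). Time passes only in rows, so rows that repeat a pose let the fingers close. It gives the time, the measured TCP pose, the force and the opening at its end, in the units of the state.
- get_state(): the state, without advancing time (a new reading comes with each control period).
- capture(name): name is "scene" or "top" or "wrist"; returns the picture (420x560x3 uint8, red, green, blue); there is no depth.
- get_calibration(name): a dict with "fx", "fy", "cx", "cy" (pixels), "R" (3x3) and "t" (3): a world point X has camera coordinates R X + t. Camera axes: x right, y down, z forward; pixel columns grow to the right and rows downward; lengths in m; the calibration is good to about 2 mm. A picture is of the moment at which its call begins: read the wrist's pose just before it. get_calibration takes no time and is no camera call; for the wrist camera it gives the pose at the moment of the call.
- close_job(): hands the job in, once; it reports no verdict.
The state is a dict: "t": time; "qpos": joint angles; "qd": joint speeds; "effort": joint torques, N m; "eef_pos": TCP position; "eef_rot": TCP orientation; "ft_force": force on the tool from outside, world axes, zero at the start; "wrist_torque": the same for the moment, N m; "gripper_width": finger opening in m.
Only numpy, scipy, OpenCV 4.12 (cv2) and the standard library are available. Lean on these libraries where they do the work, as an engineer would, in place of code of your own. Each camera call takes 0.05 s, during which the arm holds its last target.

## Working session

There is one attempt and no reset: what is moved stays moved. The work goes in short steps, Python scripts to look and compute and a tool call to move; the robot and the scene stay as the last step left them, time stands still between calls to the robot, and variables do not carry over. Pictures are saved under pics/ and viewed, and the job is handed in when it is done.

Besides the shell and the picture viewer there is one more tool, called after "Emit:" as name(argument=value, ...) on one line, values as JSON. carry_out: Moves the arm, as the interface text tells. Its arguments: {"type":"object","properties":{"plan":{"type":"array"},"hand":{"type":"number"},"force":{"type":"number"}},"required":["plan"]}

```bash
ls; mkdir -p pics; cat > h.py <<'E'
import numpy as np, cv2
from cell import get_state, capture, get_calibration, close_job
from scipy.spatial.transform import Rotation as Ro
def snap(cam,name,crop=None,scale=1):
    c=get_calibration(cam); im=capture(cam)
    np.save('pics/'+name+'.npy',im)
    import pickle; pickle.dump(c,open('pics/'+name+'.pkl','wb'))
    o=im
    if crop: o=im[crop[1]:crop[3],crop[0]:crop[2]]
    if scale!=1: o=cv2.resize(o,None,fx=scale,fy=scale,interpolation=cv2.INTER_CUBIC)
    cv2.imwrite('pics/'+name+'.png',o[:,:,::-1]); return im,c
def load(name):
    import pickle; return np.load('pics/'+name+'.npy'),pickle.load(open('pics/'+name+'.pkl','rb'))
def ray(c,u,v):
    R=np.array(c['R']);t=np.array(c['t'])
    d=R.T@np.array([(u-c['cx'])/c['fx'],(v-c['cy'])/c['fy'],1]); return -R.T@t,d
def onz(c,u,v,z):
    o,d=ray(c,u,v); return o+d*(z-o[2])/d[2]
def proj(c,X):
    p=np.array(c['R'])@np.array(X)+np.array(c['t']); return np.array([c['fx']*p[0]/p[2]+c['cx'],c['fy']*p[1]/p[2]+c['cy']])
def crop(name,out,b,scale):
    im,c=load(name); o=cv2.resize(im[b[1]:b[3],b[0]:b[2]],None,fx=scale,fy=scale,interpolation=cv2.INTER_CUBIC); cv2.imwrite('pics/'+out+'.png',o[:,:,::-1])
E
python3 - <<'E'
from h import *
snap('scene','s0',scale=1.4);snap('top','t0',scale=1.4)
s=get_state();print(s)
for n in('scene','top'):
    c=get_calibration(n);print(n,ray(c,c['cx'],c['cy']),c['fx'])
E
```

```text
pics
{'t': 0.1, 'qpos': array([ 1.26700971e+00,  4.23760144e-01,  1.63063923e+00,  3.93533917e-05,
        1.08861226e+00, -1.90387803e-02]), 'qd': array([-0.00046373, -0.00280794, -0.00383216, -0.00174183, -0.00029309,
        0.00073906]), 'effort': array([ 1.91008935e-04, -5.58423758e+01, -2.82441509e+01, -8.64461322e-05,
        2.97811202e-03, -5.42894873e-05]), 'eef_pos': array([0.1754005 , 0.59932698, 0.21601604]), 'eef_rot': array([ 8.00291305e-01,  5.99610977e-01, -5.85972564e-04,  4.00393537e-04]), 'ft_force': array([ 0.6638821 , -0.28783762, -0.62102529]), 'wrist_torque': array([-0.06054167, -0.01349232, -0.0275453 ]), 'gripper_width': 0.08531067212682358}
scene (array([0.12402234, 0.09819566, 0.75222775]), array([ 0.49885513, -0.38068486, -0.77860298])) 416.60180583308795
top (array([ 0.41078975, -0.21731597,  1.02513345]), array([ 0.1456734 , -0.00991124, -0.98928309])) 493.27968452252975
```

View pics/s0.png

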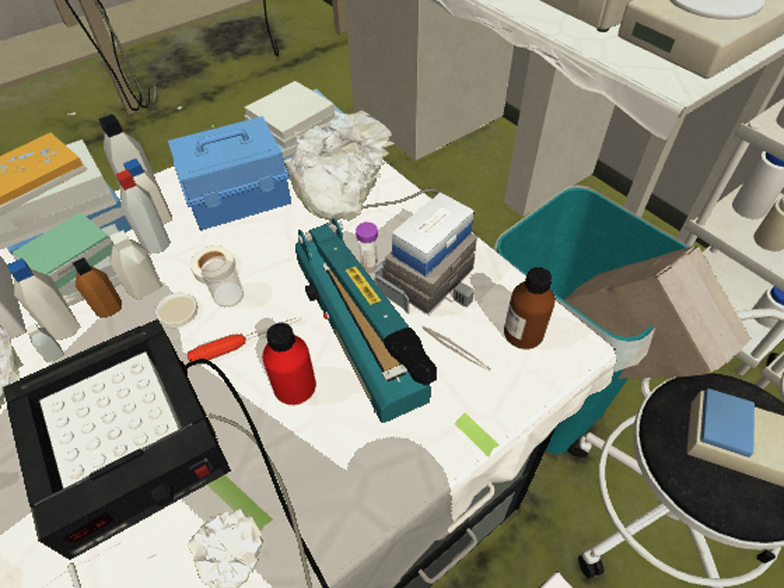

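View pics/t0.png

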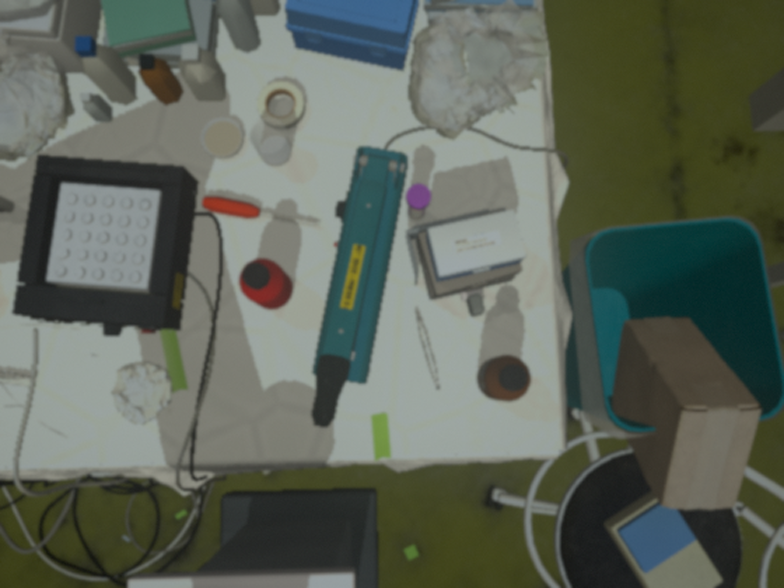

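The scene view shows the brown bottle at (530,308) in the 1.4x picture, right of the tweezers (455,347). The stack is at (430,250), with the grip at (463,292). The candidates for the bottle are:
- the large brown bottle, scene (530,308) and top (505,378): chosen, because it stands in front of the grip
- the red bottle, scene (290,365): the look-alike, leave it alone
- the small brown bottle, scene (98,288): too small, and with the clutter

```bash
python3 - <<'E'
from h import *
crop('s0','s0c',(260,130,420,290),4.5);crop('t0','t0c',(270,130,400,310),4)
c=load('t0')[1]; s=load('s0')[1]
f=lambda u,v,z:print((u,v,z),onz(c,u/1.4,v/1.4,z).round(3))
f(514,376,.14);f(505,378,.07);f(475,303,.03);f(427,226,.132);f(514,209,.132);f(524,262,.132);f(440,279,.132)
f(436,388,0);f(418,308,0);f(418,196,.104);f(325,395,.2)
f(555,455,0);f(566,250,0)
E
```

```text
(514, 376, 0.14) [ 0.417 -0.376  0.14 ]
(505, 378, 0.07) [ 0.415 -0.377  0.07 ]
(475, 303, 0.03) [ 0.524 -0.345  0.03 ]
(427, 226, 0.132) [ 0.617 -0.273  0.132]
(514, 209, 0.132) [ 0.637 -0.389  0.132]
(524, 262, 0.132) [ 0.565 -0.399  0.132]
(440, 279, 0.132) [ 0.546 -0.287  0.132]
(436, 388, 0) [ 0.404 -0.286  0.   ]
(418, 308, 0) [ 0.523 -0.263  0.   ]
(418, 196, 0.104) [ 0.666 -0.264  0.104]
(325, 395, 0.2) [ 0.4   -0.142  0.2  ]
(555, 455, 0) [ 0.303 -0.455  0.   ]
(566, 250, 0) [ 0.605 -0.49   0.   ]
```

View pics/s0c.png

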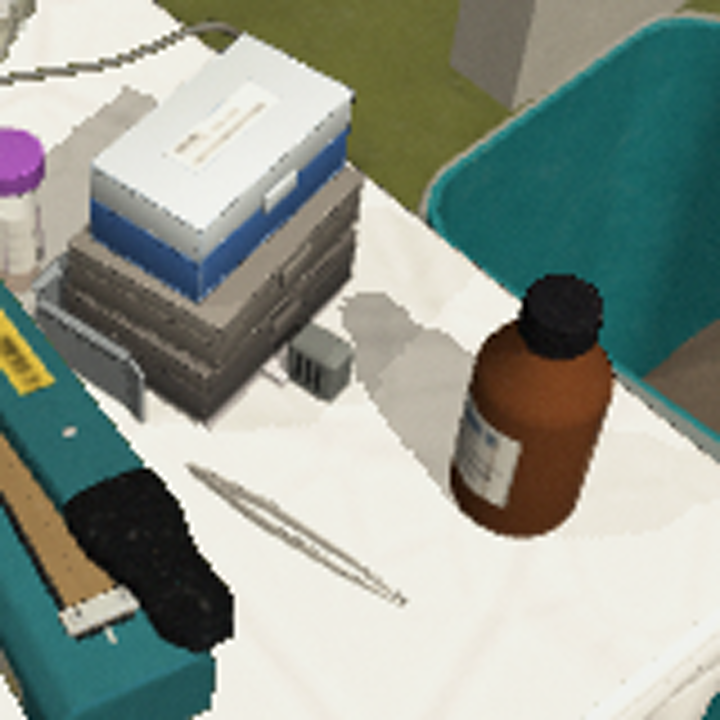

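View pics/t0c.png

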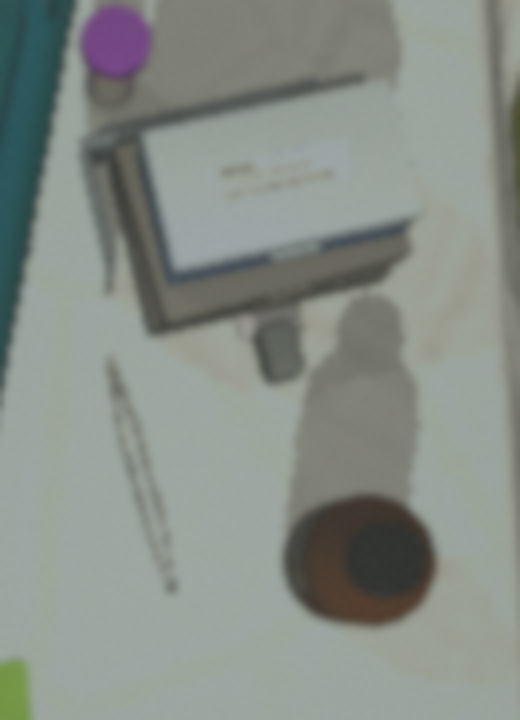

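```bash
cat >> h.py <<'E'
def go(x,y,z,az=None):
    s=get_state();R=Ro.from_quat(s['eef_rot']).as_matrix();p=s['eef_pos']
    d=R.T@(np.array([x,y,z])-p)*1000; a=np.arctan2(R[1,0],R[0,0]); 
    sp=None if az is None else (a-az)
    print('t',round(s['t'],2),'p',p.round(4),'az',round(a,3),'tilt',R[:,2].round(3),'q',s['qpos'].round(2),'F',s['ft_force'].round(1),'w',round(s['gripper_width'],4))
    print('delta',d.round(1),'spin',sp, 'alt', None if sp is None else (sp+np.pi,sp-np.pi))
E
python3 - <<'E'
from h import *
go(.46,.2,.38,-0.6)
c=load('t0')[1]
for u,v,z in((256,275,.13),(265,283,.07),(190,200,.05),(330,380,.05),(205,470,0)):print((u,v),onz(c,u/1.4,v/1.4,z).round(3))
E
```

```text
t 0.1 p [0.1754 0.5993 0.216 ] az 1.286 tilt [-0.    -0.001 -1.   ] q [ 1.27  0.42  1.63  0.    1.09 -0.02] F [ 0.7 -0.3 -0.6] w 0.0853
delta [-303.5  385.3 -163.6] spin 1.886030259420231 alt (np.float64(5.027622913010024), np.float64(-1.2555623941695622))
(256, 275) [ 0.557 -0.047  0.13 ]
(265, 283) [ 0.555 -0.048  0.07 ]
(190, 200) [0.683 0.064 0.05 ]
(330, 380) [ 0.419 -0.135  0.05 ]
(205, 470) [0.296 0.051 0.   ]
```

Emit:
carry_out(plan=[{"delta_pos":[0,0,-50],"spin":0.15},{"delta_pos":[-30,38,-90],"spin":0.3},{"delta_pos":[-60,77,-110],"spin":0.45},{"delta_pos":[-90,115,-130],"spin":0.6},{"delta_pos":[-120,153,-150],"spin":0.75}], hand=1, force=40)

```text
t: 0.6
eef_pos: [0.2784, 0.4553, 0.3595]
eef_rot: [0.965, 0.262, -0.0, 0.0]
ft_force: [1.0, -0.1, 0.3]
gripper_width: 0.0852
```

```bash
python3 - <<'E'
from h import *
go(.46,.2,.36,-0.6)
E
```

```text
t 0.6 p [0.2784 0.4553 0.3595] az 0.531 tilt [-0. -0. -1.] q [ 1.    0.15  1.67 -0.    1.32  0.47] F [ 1.  -0.1  0.3] w 0.0852
delta [ 27.5 312.1  -0.4] spin 1.1306579711600007 alt (np.float64(4.272250624749794), np.float64(-2.0109346824297925))
```

Emit:
carry_out(plan=[{"delta_pos":[27,312,0],"spin":1.13},{"delta_pos":[27,312,0],"spin":1.13},{"delta_pos":[27,312,0],"spin":1.13},{"delta_pos":[27,312,0],"spin":1.13},{"delta_pos":[27,312,0],"spin":1.13}])

```text
t: 1.1
eef_pos: [0.4242, 0.2518, 0.3588]
eef_rot: [0.994, -0.11, -0.0, 0.0]
ft_force: [1.4, 0.8, 0.3]
gripper_width: 0.0853
```

```bash
python3 - <<'E'
from h import *
go(.43,-.18,.36,-1.4)
E
```

```text
t 1.1 p [0.4242 0.2518 0.3588] az -0.22 tilt [-0. -0. -1.] q [0.51 0.08 1.75 0.   1.31 0.73] F [1.4 0.8 0.3] w 0.0853
delta [ 99.9 420.1  -1.1] spin 1.1799741185377677 alt (np.float64(4.321566772127561), np.float64(-1.9616185350520254))
```

Emit:
carry_out(plan=[{"delta_pos":[100,420,0],"spin":1.18},{"delta_pos":[100,420,0],"spin":1.18},{"delta_pos":[100,420,0],"spin":1.18},{"delta_pos":[100,420,0],"spin":1.18},{"delta_pos":[100,420,0],"spin":1.18}])

```text
t: 1.6
eef_pos: [0.4279, 0.0019, 0.3589]
eef_rot: [0.885, -0.466, 0.0, -0.0]
ft_force: [2.0, -0.2, 0.4]
gripper_width: 0.0858
```

Emit:
carry_out(plan=[{"delta_pos":[150,160,0],"spin":0.43},{"delta_pos":[150,160,0],"spin":0.43},{"delta_pos":[150,160,0],"spin":0.43},{"delta_pos":[150,160,0],"spin":0.43},{"delta_pos":[150,160,0],"spin":0.43}])

```text
t: 2.1
eef_pos: [0.3813, -0.214, 0.3588]
eef_rot: [0.766, -0.643, 0.0, 0.0]
ft_force: [0.6, 1.0, 0.2]
gripper_width: 0.0852
```

```bash
python3 - <<'E'
from h import *
go(.417,-.377,.36,-1.4)
snap('wrist','w0',scale=1.4)
c=get_calibration('wrist');print(ray(c,c['cx'],c['cy']))
E
```

```text
t 2.1 p [ 0.3813 -0.214   0.3588] az -1.397 tilt [-0.001 -0.001 -1.   ] q [-0.54 -0.02  1.85 -0.    1.31  0.86] F [0.6 1.  0.2] w 0.0852
delta [166.8  -7.   -1.1] spin 0.00252034604050122 alt (np.float64(3.1441129996302943), np.float64(-3.139072307549292))
(array([ 0.45973685, -0.20256093,  0.51605183]), array([-0.30277254, -0.05364051, -0.95155214]))
```

View pics/w0.png

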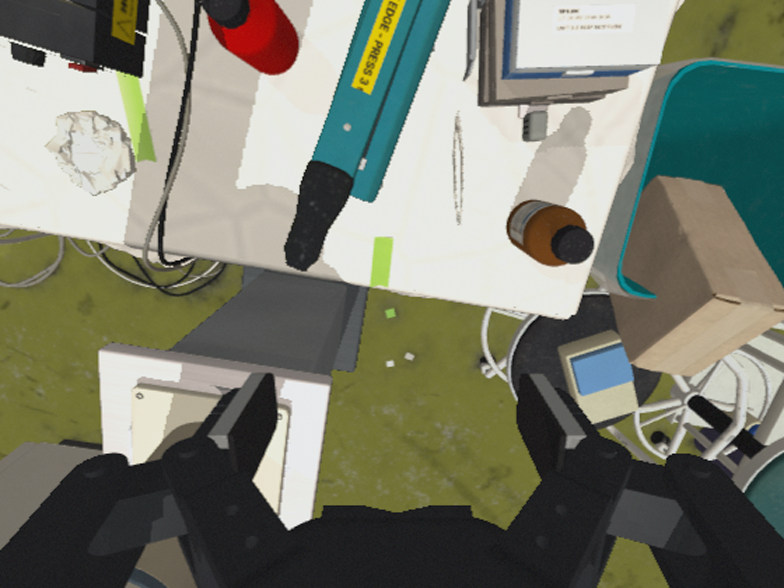

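The wrist view shows the brown bottle (cap at (573,244), label on its left side), the grip at (536,124), and the tweezers at (458,165). Next I check the positions in this view against the top view.

```bash
python3 - <<'E'
from h import *
im,c=load('w0')
f=lambda n,u,v,z:print(n,onz(c,u/1.4,v/1.4,z).round(4))
f('cap',573,242,.14);f('grip top',534,112,.032);f('gripfront top l',526,139,.032);f('gfr',545,141,.032)
f('boxfl low',480,105,.008);f('midbox fl top',480,101,.08);f('midbox fr',640,92,.08);f('tip fl',505,76,.132);f('tip fr',657,64,.132)
f('fo',459,222,0);f('fo',458,113,0);f('edge',570,318,0)
ims,s=load('s0')
a=(260,130)
g=lambda n,u,v,z:print(n,onz(s,260+u/4.5,130+v/4.5,z).round(4))
g('cap s',563,290,.14);g('bottle base front',520,537,0);
g('tip fl',200,240,.132);g('tip fr',354,97,.132);g('tip bl',92,172,.132)
g('mid fl top',213,343,.080);g('mid fr top',361,178,.08);g('mid bl',72,247,.08)
g('grip top f',345,355,.032)
g('low fl bot',205,424,.008)
crop('w0','w0c',(320,0,480,200),4)
E
```

```text
cap [ 0.4188 -0.3725  0.14  ]
grip top [ 0.535  -0.3382  0.032 ]
gripfront top l [ 0.5073 -0.337   0.032 ]
gfr [ 0.5089 -0.3579  0.032 ]
boxfl low [ 0.5352 -0.2835  0.008 ]
midbox fl top [ 0.5279 -0.2711  0.08  ]
midbox fr [ 0.5618 -0.4192  0.08  ]
tip fl [ 0.5418 -0.2788  0.132 ]
tip fr [ 0.572  -0.3998  0.132 ]
fo [ 0.4033 -0.2901  0.    ]
fo [ 0.5239 -0.262   0.    ]
edge [ 0.3051 -0.4628  0.    ]
cap s [ 0.419  -0.3795  0.14  ]
bottle base front [ 0.3919 -0.3582  0.    ]
tip fl [ 0.5438 -0.2811  0.132 ]
tip fr [ 0.5686 -0.3976  0.132 ]
tip bl [ 0.6072 -0.2694  0.132 ]
mid fl top [ 0.526  -0.2763  0.08  ]
mid fr top [ 0.561  -0.4022  0.08  ]
mid bl [ 0.6139 -0.2617  0.08  ]
grip top f [ 0.5085 -0.3489  0.032 ]
low fl bot [ 0.5321 -0.2799  0.008 ]
```

View pics/w0c.png

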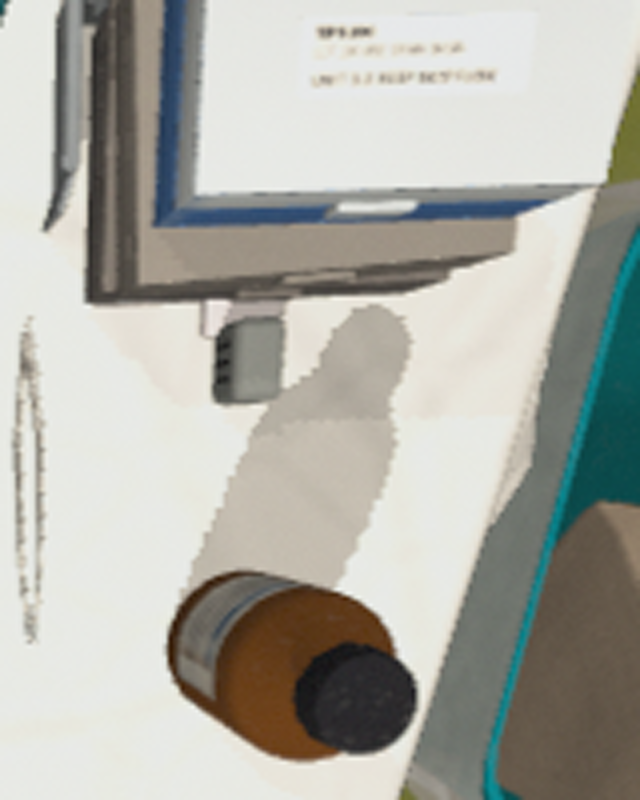

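Emit:
carry_out(plan=[{"delta_pos":[166,-8,0],"spin":0},{"delta_pos":[166,-8,0],"spin":0},{"delta_pos":[166,-8,0],"spin":0},{"delta_pos":[166,-8,40],"spin":0},{"delta_pos":[166,-8,90],"spin":0}])

```text
t: 2.65
eef_pos: [0.4215, -0.3758, 0.2694]
eef_rot: [0.766, -0.643, 0.003, 0.0]
ft_force: [1.0, -0.0, -0.3]
gripper_width: 0.0854
```

```bash
python3 - <<'E'
from h import *
go(.418,-.3765,.136,-1.4)
snap('wrist','w1',scale=1.4)
E
```

```text
t 2.65 p [ 0.4215 -0.3758  0.2694] az -1.396 tilt [ 0.004 -0.004 -1.   ] q [-0.75  0.27  1.72 -0.    1.14  0.65] F [ 1.  -0.  -0.3] w 0.0854
delta [ -0.6   4.  133.4] spin 0.004031462823578469 alt (np.float64(3.1456241164133716), np.float64(-3.1375611907662146))
```

View pics/w1.png

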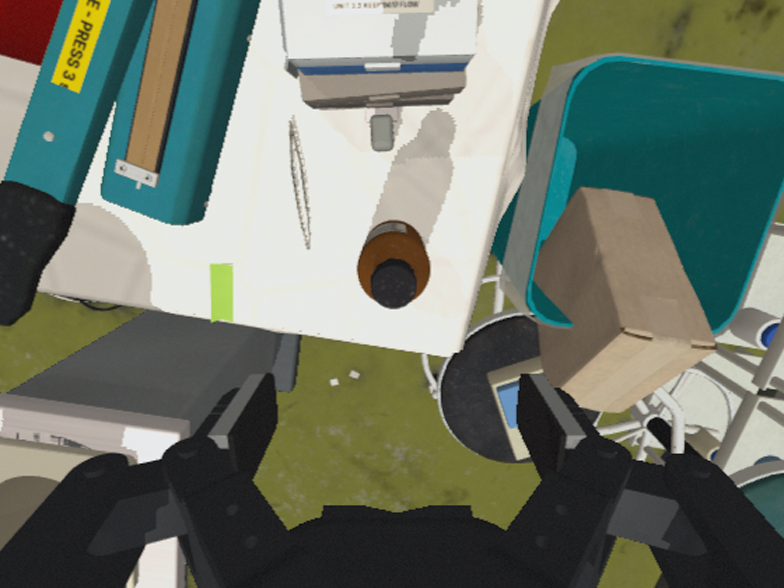

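The bottle's cap is at (394,282), on the jaws' centre column (about 395). The grip top is at (382,132).

```bash
python3 - <<'E'
from h import *
im,c=load('w1')
f=lambda n,u,v,z:print(n,onz(c,u/1.4,v/1.4,z).round(4))
f('cap',394,283,.14);f('grip top back',382,113,.032);f('gfl',373,147,.032);f('gfr',391,147,.032)
f('midbox fl top',305,100,.08);f('midbox fr',464,92,.08);f('tip fl',296,67,.132);f('tip fr',478,55,.132)
f('low fr',446,104,.008);f('low fl',312,109,.008)
crop('w1','w1c',(190,0,360,120),4.7)
E
```

```text
cap [ 0.4186 -0.3767  0.14  ]
grip top back [ 0.5386 -0.3449  0.032 ]
gfl [ 0.5096 -0.3416  0.032 ]
gfr [ 0.5124 -0.3574  0.032 ]
midbox fl top [ 0.5326 -0.288   0.08  ]
midbox fr [ 0.5591 -0.4059  0.08  ]
tip fl [ 0.5456 -0.2915  0.132 ]
tip fr [ 0.5723 -0.4035  0.132 ]
low fr [ 0.5589 -0.4007  0.008 ]
low fl [ 0.5331 -0.2796  0.008 ]
```

View pics/w1c.png

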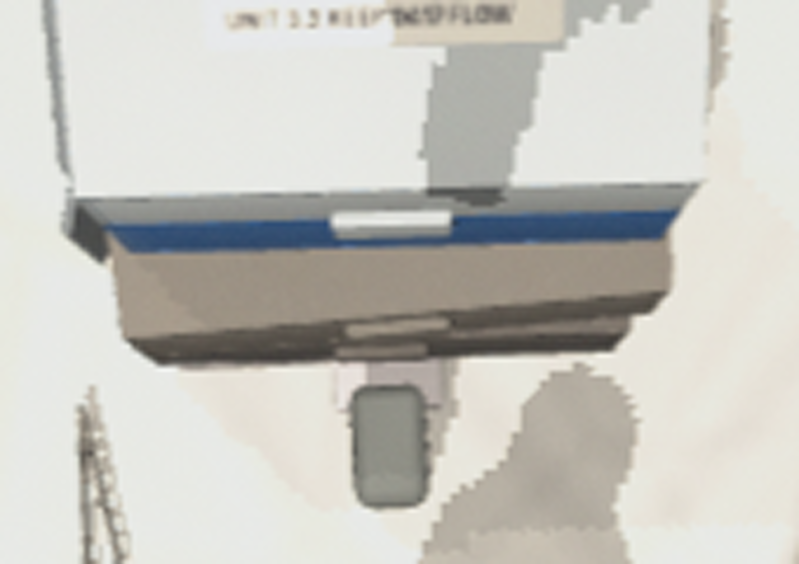

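Emit:
carry_out(plan=[{"delta_pos":[0,3,50],"spin":0},{"delta_pos":[0,3,100],"spin":0},{"delta_pos":[0,3,133],"spin":0},{"delta_pos":[0,3,133],"spin":0}])

```text
t: 3.1
eef_pos: [0.4145, -0.3701, 0.1323]
eef_rot: [0.767, -0.642, -0.005, -0.0]
ft_force: [-0.6, 0.7, 0.2]
gripper_width: 0.0852
```

Emit:
carry_out(plan=[{"delta_pos":[0,0,0],"spin":0},{"delta_pos":[0,0,0],"spin":0},{"delta_pos":[0,0,0],"spin":0},{"delta_pos":[0,0,0],"spin":0},{"delta_pos":[0,0,0],"spin":0}], hand=-1, force=40)

```text
t: 3.6
eef_pos: [0.4172, -0.3736, 0.137]
eef_rot: [0.767, -0.642, 0.001, 0.0]
ft_force: [-0.3, 0.2, 0.8]
gripper_width: 0.0123
```

```bash
python3 - <<'E'
from h import *
go(.418,-.3765,.136,-1.4)
snap('wrist','w2',scale=1.4)
E
```

```text
t 3.6 p [ 0.4172 -0.3736  0.137 ] az -1.394 tilt [ 0.001 -0.001 -1.   ] q [-0.75  0.43  1.83 -0.    0.87  0.64] F [-0.3  0.2  0.8] w 0.0123
delta [ 3.  -0.3  1.1] spin 0.005974762855383009 alt (np.float64(3.147567416445176), np.float64(-3.13561789073441))
```

View pics/w2.png

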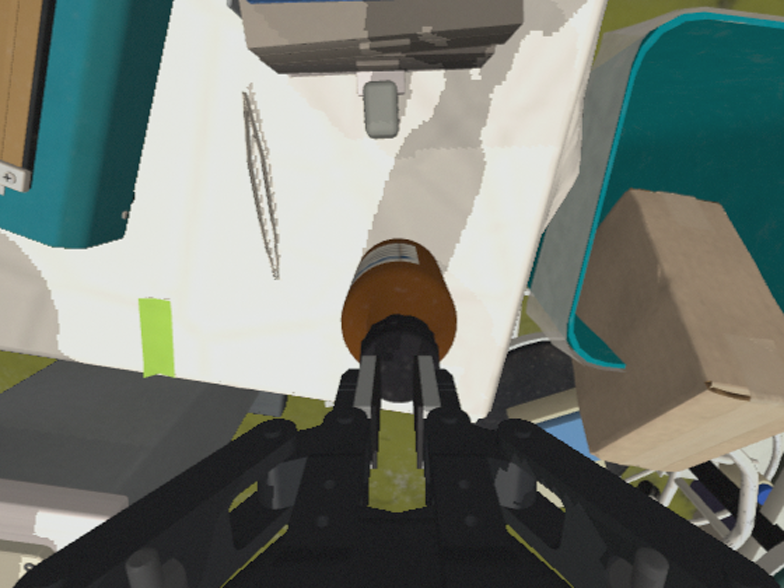

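```bash
python3 - <<'E'
from h import *
im,c=load('w2')
print(onz(c,400/1.4,358/1.4,.14), c['fx'])
s=get_state();R=Ro.from_quat(s['eef_rot']).as_matrix();p=s['eef_pos']
for d in(-20,0,3,22): print(d,proj(c,p+R[:,2]*d/1000)*1.4)
print(proj(c,[.4185,-.3767,.14])*1.4)
crop('w2','w2c',(230,150,350,380),3)
E
```

```text
[ 0.42033606 -0.37611162  0.14      ] 297.1105626960353
-20 [391.78501017 384.88020421]
0 [392.29541838 360.57233571]
3 [392.36252453 357.37644737]
22 [392.74197306 339.30545118]
[400.61011413 362.21350014]
```

View pics/w2c.png

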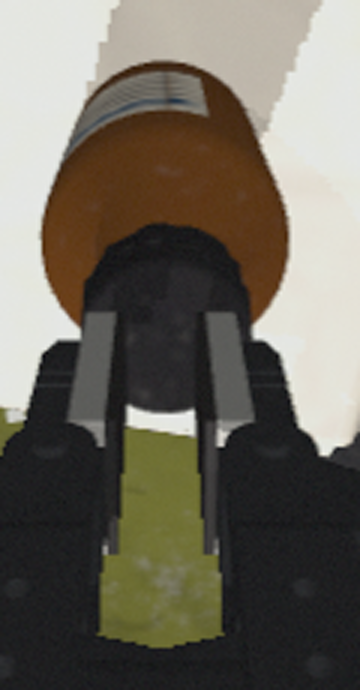

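Emit:
carry_out(plan=[{"delta_pos":[0,0,0],"spin":0},{"delta_pos":[0,0,0],"spin":0},{"delta_pos":[0,0,0],"spin":0}])

```text
t: 3.95
eef_pos: [0.4167, -0.3732, 0.1359]
eef_rot: [0.767, -0.642, -0.0, 0.0]
ft_force: [0.6, -0.4, 0.4]
gripper_width: -0.0001
```

```bash
python3 - <<'E'
from h import *
go(.418,-.3765,.136,-1.4)
snap('wrist','w3',crop=(200,150,380,400),scale=2.4)
E
```

```text
t 3.95 p [ 0.4167 -0.3732  0.1359] az -1.394 tilt [-0.  0. -1.] q [-0.75  0.44  1.83 -0.    0.87  0.64] F [ 0.6 -0.4  0.4] w -0.0001
delta [ 3.5 -0.7 -0.1] spin 0.006011593012361205 alt (np.float64(3.147604246602154), np.float64(-3.135581060577432))
```

View pics/w3.png

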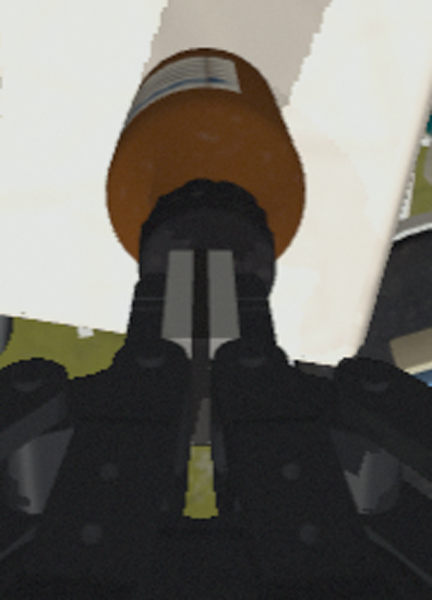

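```bash
python3 - <<'E'
from h import *
def tri(L):
    A=np.zeros((3,3));b=np.zeros(3)
    for c,u,v in L:
        o,d=ray(c,u,v);d/=np.linalg.norm(d);P=np.eye(3)-np.outer(d,d);A+=P;b+=P@o
    X=np.linalg.solve(A,b);return X,[ (proj(c,X)-[u,v]).round(1) for c,u,v in L]
w0,w1,w2,s,t=[load(n)[1] for n in('w0','w1','w2','s0','t0')]
# cap top centre
print(tri([(w0,573/1.4,242/1.4),(w1,394/1.4,283/1.4),(s,260+563/4.5,130+290/4.5),(t,514/1.4,376/1.4)]))
print(tri([(w1,394/1.4,283/1.4),(s,260+563/4.5,130+290/4.5)]))
print(tri([(w0,573/1.4,242/1.4),(w1,394/1.4,283/1.4)]))
st=get_state();p=st['eef_pos'];R=Ro.from_quat(st['eef_rot']).as_matrix()
E
```

```text
(array([ 0.41818539, -0.37600764,  0.1404828 ]), [array([2.6, 1. ]), array([-0.8,  0.4]), array([-0.9,  1. ]), array([-0.2, -0.5])])
(array([ 0.41855551, -0.37724578,  0.14199244]), [array([0.5, 0.7]), array([-0.5,  0. ])])
(array([ 0.41709474, -0.37680032,  0.13155402]), [array([0.1, 0.7]), array([-0.2, -0.8])])
```

The fingers shut to zero on the cap without meeting it, so the cap gives no hold. I'll open and grasp lower, round the 62 mm body.

Emit:
carry_out(plan=[{"delta_pos":[0,0,0],"spin":0},{"delta_pos":[0,0,0],"spin":0},{"delta_pos":[3,-1,0],"spin":0},{"delta_pos":[3,-1,0],"spin":0},{"delta_pos":[3,-1,0],"spin":0}], hand=1)

```text
t: 4.5
eef_pos: [0.4183, -0.3761, 0.1359]
eef_rot: [0.767, -0.642, 0.0, 0.0]
ft_force: [-1.2, 0.2, -0.7]
gripper_width: 0.0723
```

Emit:
carry_out(plan=[{"delta_pos":[0,0,0],"spin":0},{"delta_pos":[0,0,0],"spin":0},{"delta_pos":[0,0,0],"spin":0}])

```text
t: 4.8
eef_pos: [0.4183, -0.376, 0.136]
eef_rot: [0.767, -0.642, -0.0, 0.0]
ft_force: [-0.1, -0.0, 0.2]
gripper_width: 0.0852
```

```bash
python3 - <<'E'
from h import *
go(.4183,-.3767,.091,-1.4)
E
```

```text
t 4.8 p [ 0.4183 -0.376   0.136 ] az -1.394 tilt [-0.  0. -1.] q [-0.75  0.44  1.83 -0.    0.87  0.64] F [-0.1 -0.   0.2] w 0.0852
delta [ 0.7  0.1 45. ] spin 0.006014000987480506 alt (np.float64(3.147606654577274), np.float64(-3.1355786526023124))
```

Emit:
carry_out(plan=[{"delta_pos":[1,0,15],"spin":0},{"delta_pos":[1,0,30],"spin":0},{"delta_pos":[1,0,44],"spin":0},{"delta_pos":[1,0,44],"spin":0},{"delta_pos":[1,0,44],"spin":0}])

```text
t: 5.3
eef_pos: [0.4181, -0.3766, 0.091]
eef_rot: [0.767, -0.642, -0.001, -0.0]
ft_force: [-1.4, 0.0, 0.3]
gripper_width: 0.085
```

Emit:
carry_out(plan=[{"delta_pos":[0,0,0],"spin":0},{"delta_pos":[0,0,0],"spin":0},{"delta_pos":[0,0,0],"spin":0},{"delta_pos":[0,0,0],"spin":0}], hand=-1, force=40)

```text
t: 5.7
eef_pos: [0.4187, -0.3767, 0.0929]
eef_rot: [0.767, -0.642, 0.0, -0.0]
ft_force: [-2.0, 3.8, 7.5]
gripper_width: 0.0378
```

```bash
python3 - <<'E'
from h import *
go(.4183,-.3767,.091,-1.4)
snap('wrist','w4',scale=1.4)
snap('scene','s4',crop=(300,130,460,290),scale=3.5)
E
```

```text
t 5.7 p [ 0.4187 -0.3767  0.0929] az -1.394 tilt [ 0.001  0.    -1.   ] q [-0.75  0.51  1.85  0.    0.79  0.64] F [-2.   3.8  7.5] w 0.0378
delta [-0.1  0.4  1.9] spin 0.005688724256651012 alt (np.float64(3.1472813778464444), np.float64(-3.135903929333142))
```

View pics/w4.png

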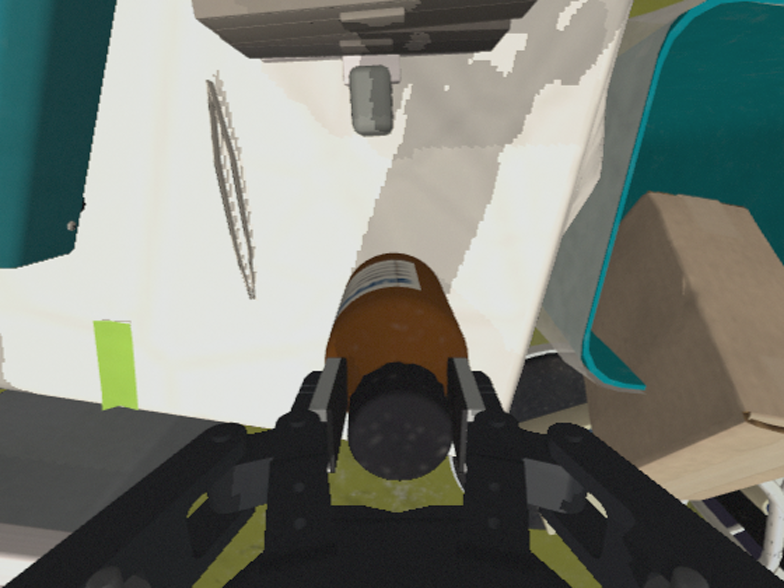

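View pics/s4.png

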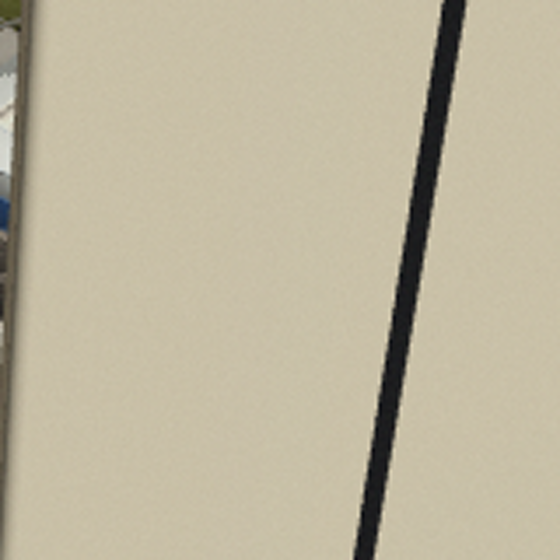

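```bash
python3 - <<'E'
from h import *
for n,w in(('w0',.0852),('w4',.0378),('w2',.0123)):
    c=load(n)[1]; Rc=np.array(c['R']);o=-Rc.T@np.array(c['t'])
    # tool frame from camera: use known poses
    p={'w0':[.3813,-.2140,.3588],'w4':[.4187,-.3767,.0929],'w2':[.4172,-.3736,.1370]}[n]; az=-1.395
    x=np.array([np.cos(az),np.sin(az),0]);z=np.array([0,0,-1.]);y=np.cross(z,x)
    for d in(-13,0,9,22):
        print(n,d,[(proj(c,p+x*s*w/2+y*yy+z*d/1000)*1.4).round(0) for s in(-1,1) for yy in(-.011,.011)])
E
```

```text
w0 -13 [array([280., 350.]), array([285., 401.]), array([504., 350.]), array([500., 400.])]
w0 0 [array([289., 337.]), array([293., 384.]), array([496., 336.]), array([493., 384.])]
w0 9 [array([294., 328.]), array([298., 374.]), array([492., 328.]), array([488., 374.])]
w0 22 [array([301., 318.]), array([304., 361.]), array([485., 317.]), array([483., 360.])]
w4 -13 [array([343., 350.]), array([345., 400.]), array([442., 350.]), array([440., 401.])]
w4 0 [array([347., 336.]), array([348., 384.]), array([439., 336.]), array([437., 384.])]
w4 9 [array([349., 328.]), array([351., 374.]), array([437., 328.]), array([435., 374.])]
w4 22 [array([352., 317.]), array([353., 360.]), array([434., 317.]), array([433., 361.])]
w2 -13 [array([376., 350.]), array([377., 400.]), array([409., 350.]), array([408., 400.])]
w2 0 [array([378., 336.]), array([378., 384.]), array([408., 336.]), array([407., 384.])]
w2 9 [array([379., 328.]), array([379., 374.]), array([407., 328.]), array([407., 374.])]
w2 22 [array([380., 317.]), array([380., 360.]), array([406., 317.]), array([406., 360.])]
```

The pads flank the black cap at (400,420) with 38 mm opening, so the grip is now on the cap. It also shows that the fingertips stand about 36 mm farther back than stated, which fits the earlier empty closing. I'll let the fingers settle and lift a little.

Emit:
carry_out(plan=[{"delta_pos":[0,0,0],"spin":0},{"delta_pos":[0,0,0],"spin":0}])

```text
t: 6.0
eef_pos: [0.4187, -0.3766, 0.0929]
eef_rot: [0.767, -0.642, 0.0, -0.0]
ft_force: [-1.0, 4.0, 6.8]
gripper_width: 0.0375
```

Emit:
carry_out(plan=[{"delta_pos":[0,0,-10],"spin":0},{"delta_pos":[0,0,-20],"spin":0},{"delta_pos":[0,0,-30],"spin":0},{"delta_pos":[0,0,-30],"spin":0}])

```text
t: 6.4
eef_pos: [0.4194, -0.3779, 0.1239]
eef_rot: [0.767, -0.642, 0.002, 0.0]
ft_force: [0.8, -0.5, -3.3]
gripper_width: 0.0375
```

```bash
python3 - <<'E'
from h import *
go(.4183,-.3767,.091,-1.4)
snap('wrist','w5',scale=1.4)
snap('top','t5',crop=(270,130,400,310),scale=3)
E
```

```text
t 6.4 p [ 0.4194 -0.3779  0.1239] az -1.394 tilt [ 0.002 -0.002 -1.   ] q [-0.75  0.46  1.83 -0.    0.85  0.64] F [ 0.8 -0.5 -3.3] w 0.0375
delta [-1.5  0.9 32.9] spin 0.005952954238697794 alt (np.float64(3.1475456078284907), np.float64(-3.1356396993510955))
```

View pics/w5.png

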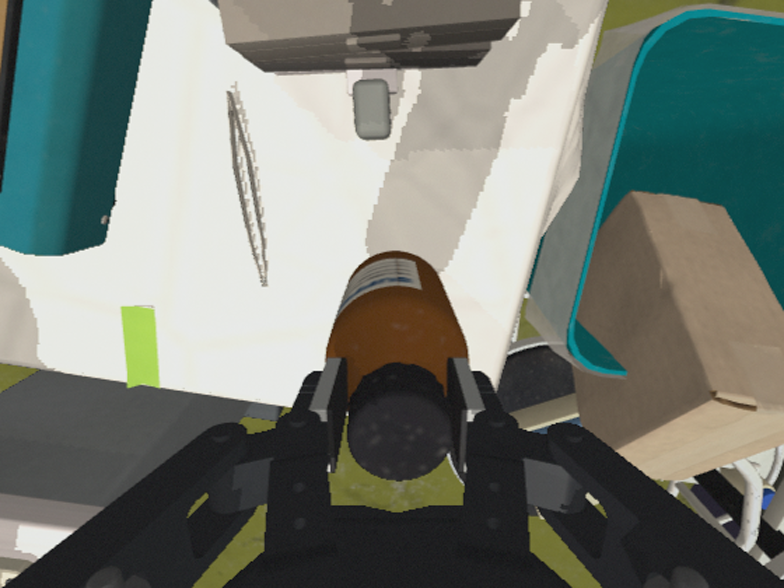

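View pics/t5.png

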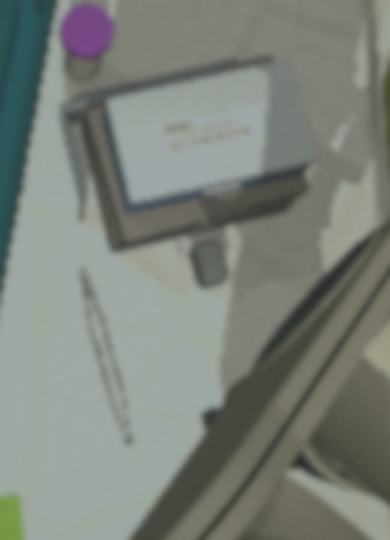

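Emit:
carry_out(plan=[{"delta_pos":[0,0,-45],"spin":0},{"delta_pos":[0,0,-90],"spin":0},{"delta_pos":[0,0,-135],"spin":0},{"delta_pos":[0,0,-180],"spin":0},{"delta_pos":[0,0,-230],"spin":0}])

```text
t: 7.0
eef_pos: [0.4176, -0.3763, 0.3526]
eef_rot: [0.767, -0.642, -0.001, -0.0]
ft_force: [0.9, -1.1, -3.4]
gripper_width: 0.0347
```

```bash
python3 - <<'E'
from h import *
go(.42,-.02,.354,-.7)
E
```

```text
t 7.0 p [ 0.4176 -0.3763  0.3526] az -1.394 tilt [-0.002  0.002 -1.   ] q [-0.75  0.2   1.62 -0.    1.32  0.64] F [ 0.9 -1.1 -3.4] w 0.0347
delta [-350.3  -65.    -0.9] spin -0.6940615609563259 alt (np.float64(2.4475310926334672), np.float64(-3.835654214546119))
```

```bash
python3 - <<'E'
from h import *
snap('wrist','w6',crop=(180,130,400,400),scale=2.2)
E
```

```text
(no output)
```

View pics/w6.png

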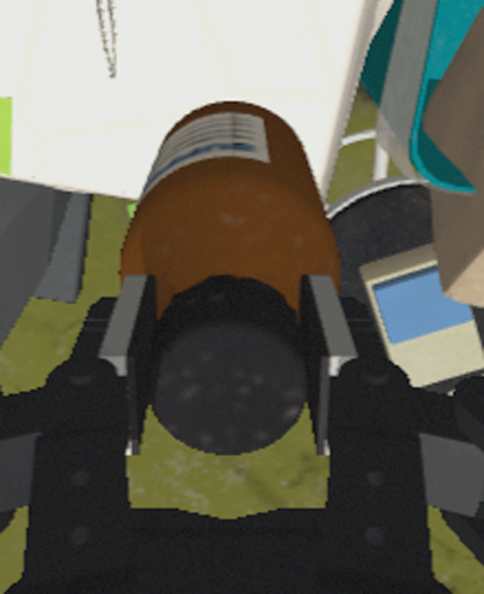

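Emit:
carry_out(plan=[{"delta_pos":[-30,-6,0],"spin":-0.06},{"delta_pos":[-70,-13,0],"spin":-0.14},{"delta_pos":[-110,-20,0],"spin":-0.22},{"delta_pos":[-150,-28,0],"spin":-0.3},{"delta_pos":[-190,-35,0],"spin":-0.38}])

```text
t: 7.55
eef_pos: [0.4189, -0.1822, 0.3512]
eef_rot: [0.875, -0.484, -0.0, -0.0]
ft_force: [0.6, 0.2, -3.3]
gripper_width: 0.0343
```

```bash
python3 - <<'E'
from h import *
go(.42,-.02,.354,-.7)
E
```

```text
t 7.55 p [ 0.4189 -0.1822  0.3512] az -1.011 tilt [-0.001  0.    -1.   ] q [-0.44  0.02  1.83  0.    1.29  0.57] F [ 0.6  0.2 -3.3] w 0.0343
delta [-136.9  -87.    -2.7] spin -0.31125650352556944 alt (np.float64(2.8303361500642237), np.float64(-3.4528491571153626))
```

Emit:
carry_out(plan=[{"delta_pos":[-35,-22,0],"spin":-0.08},{"delta_pos":[-70,-44,0],"spin":-0.16},{"delta_pos":[-105,-66,0],"spin":-0.24},{"delta_pos":[-137,-87,0],"spin":-0.31},{"delta_pos":[-137,-87,0],"spin":-0.31}])

```text
t: 8.05
eef_pos: [0.4203, -0.0179, 0.3513]
eef_rot: [0.94, -0.342, -0.001, -0.001]
ft_force: [0.3, -0.7, -2.7]
gripper_width: 0.0345
```

```bash
python3 - <<'E'
from h import *
go(.42,-.02,.1,-.7)
snap('top','t7',scale=1.4)
E
```

```text
t 8.05 p [ 0.4203 -0.0179  0.3513] az -0.698 tilt [-0.001  0.002 -1.   ] q [-0.07 -0.04  1.89  0.    1.29  0.63] F [ 0.3 -0.7 -2.7] w 0.0345
delta [  1.5   2.  251.3] spin 0.002379850971437447 alt (np.float64(3.143972504561231), np.float64(-3.1392128026183554))
```

View pics/t7.png

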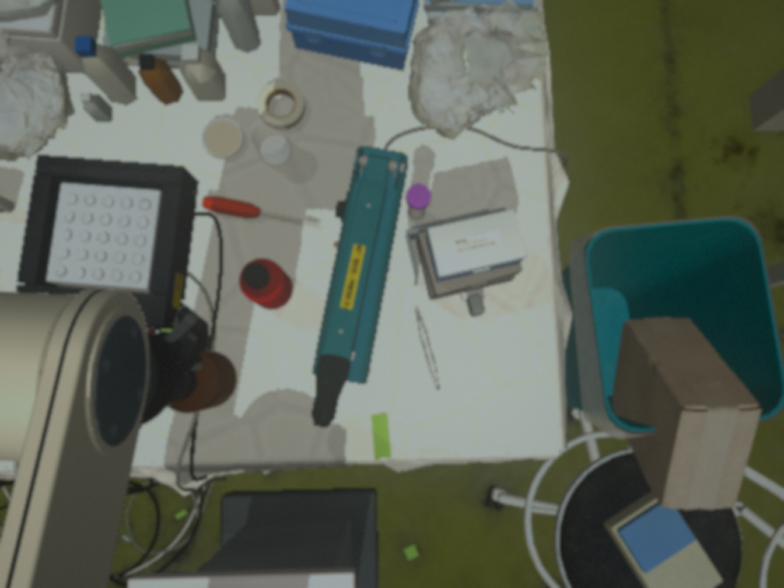

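```bash
python3 - <<'E'
from h import *
c=load('t7')[1]
for p in([.42,-.02,0],[.42,-.05,0],[.42,.011,0],[.42,-.11,.2],[.4,-.065,0]):print(p,proj(c,p)*1.4)
E
```

```text
[0.42, -0.02, 0] [254.46193813 381.68439941]
[0.42, -0.05, 0] [274.930314   381.14156581]
[0.42, 0.011, 0] [233.29866259 382.24566217]
[0.42, -0.11, 0.2] [298.09578825 378.99263713]
[0.4, -0.065, 0] [285.20787839 394.66356425]
```

Emit:
carry_out(plan=[{"delta_pos":[0,1,45],"spin":0},{"delta_pos":[0,1,90],"spin":0},{"delta_pos":[0,1,135],"spin":0},{"delta_pos":[0,1,180],"spin":0},{"delta_pos":[0,1,215],"spin":0}])

```text
t: 8.6
eef_pos: [0.4191, -0.0232, 0.1345]
eef_rot: [0.938, -0.346, -0.001, 0.0]
ft_force: [0.7, -0.3, -3.9]
gripper_width: 0.0341
```

Emit:
carry_out(plan=[{"delta_pos":[0,0,10],"spin":0},{"delta_pos":[0,0,20],"spin":0},{"delta_pos":[0,0,30],"spin":0},{"delta_pos":[0,0,30],"spin":0}])

```text
t: 9.0
eef_pos: [0.4207, -0.0225, 0.107]
eef_rot: [0.939, -0.345, 0.0, -0.0]
ft_force: [-0.3, 0.1, -2.8]
gripper_width: 0.0342
```

Emit:
carry_out(plan=[{"delta_pos":[0,0,4],"spin":0},{"delta_pos":[0,0,8],"spin":0},{"delta_pos":[0,0,8],"spin":0}])

```text
t: 9.3
eef_pos: [0.4204, -0.0222, 0.0991]
eef_rot: [0.939, -0.345, 0.0, -0.0]
ft_force: [0.0, -0.6, -3.3]
gripper_width: 0.0344
```

Emit:
carry_out(plan=[{"delta_pos":[0,0,3],"spin":0},{"delta_pos":[0,0,5],"spin":0},{"delta_pos":[0,0,5],"spin":0}])

```text
t: 9.6
eef_pos: [0.4235, -0.0216, 0.0968]
eef_rot: [0.938, -0.345, 0.003, -0.002]
ft_force: [-2.3, 7.5, 33.7]
gripper_width: 0.0344
```

```bash
python3 - <<'E'
from h import *
go(.42,-.02,.1,-.7)
E
```

```text
t 9.6 p [ 0.4235 -0.0216  0.0968] az -0.705 tilt [ 0.006  0.001 -1.   ] q [-0.08  0.34  2.15  0.    0.65  0.62] F [-2.3  7.5 33.7] w 0.0344
delta [-3.6  1.  -3.2] spin -0.005084515071309581 alt (np.float64(3.1365081385184834), np.float64(-3.146677168661103))
```

Emit:
carry_out(plan=[{"delta_pos":[0,0,-2.5],"spin":0},{"delta_pos":[0,0,-2.5],"spin":0}])

```text
t: 9.8
eef_pos: [0.4212, -0.0222, 0.0972]
eef_rot: [0.939, -0.345, 0.001, -0.0]
ft_force: [1.2, 1.4, 9.6]
gripper_width: 0.0344
```

Emit:
carry_out(plan=[{"delta_pos":[0,0,0],"spin":0},{"delta_pos":[0,0,0],"spin":0},{"delta_pos":[0,0,0],"spin":0},{"delta_pos":[0,0,0],"spin":0}], hand=0.6)

```text
t: 10.2
eef_pos: [0.4202, -0.0223, 0.0962]
eef_rot: [0.939, -0.345, -0.0, 0.0]
ft_force: [-0.4, 0.0, 0.1]
gripper_width: 0.0682
```

```bash
python3 - <<'E'
from h import *
go(.42,-.02,.1,-.7)
snap('wrist','w8',scale=1.4)
E
```

```text
t 10.2 p [ 0.4202 -0.0223  0.0962] az -0.704 tilt [-0. -0. -1.] q [-0.08  0.34  2.15 -0.    0.66  0.62] F [-0.4  0.   0.1] w 0.0682
delta [-1.6 -1.7 -3.8] spin -0.004084936455404087 alt (np.float64(3.137507717134389), np.float64(-3.145677590045197))
```

View pics/w8.png

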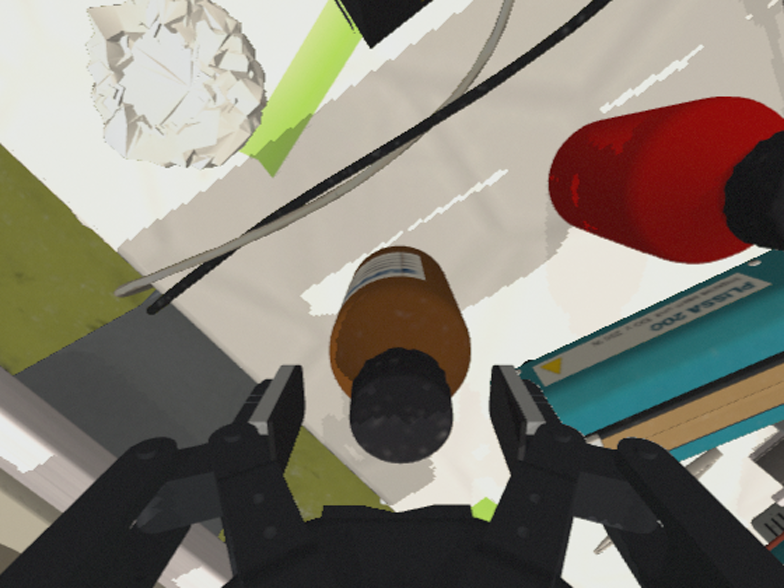

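The bottle stands upright with its cap at (400,405), and the fingers are clear of it. I go up and back to the stack.

Emit:
carry_out(plan=[{"delta_pos":[0,0,-40],"spin":0},{"delta_pos":[0,0,-90],"spin":0},{"delta_pos":[0,0,-140],"spin":0},{"delta_pos":[0,0,-190],"spin":0},{"delta_pos":[0,0,-250],"spin":0}])

```text
t: 10.75
eef_pos: [0.4197, -0.0222, 0.3385]
eef_rot: [0.939, -0.345, 0.0, -0.0]
ft_force: [1.2, 0.3, -0.4]
gripper_width: 0.0687
```

```bash
python3 - <<'E'
from h import *
go(.46,-.36,.34,-1.356)
E
```

```text
t 10.75 p [ 0.4197 -0.0222  0.3385] az -0.704 tilt [ 0. -0. -1.] q [-0.08 -0.03  1.91 -0.    1.26  0.62] F [ 1.2  0.3 -0.4] w 0.0687
delta [249.4 231.3  -1.4] spin 0.6519620903617048 alt (np.float64(3.793554743951498), np.float64(-2.489630563228088))
```

Emit:
carry_out(plan=[{"delta_pos":[249,231,0],"spin":0.65},{"delta_pos":[249,231,0],"spin":0.65},{"delta_pos":[249,231,0],"spin":0.65},{"delta_pos":[249,231,0],"spin":0.65},{"delta_pos":[249,231,0],"spin":0.65}])

```text
t: 11.25
eef_pos: [0.4497, -0.2725, 0.3363]
eef_rot: [0.778, -0.628, -0.0, -0.0]
ft_force: [0.8, 0.4, -0.1]
gripper_width: 0.0682
```

```bash
python3 - <<'E'
from h import *
go(.46,-.36,.22,-1.356)
E
```

```text
t 11.25 p [ 0.4497 -0.2725  0.3363] az -1.359 tilt [ 0.  0. -1.] q [-0.57  0.15  1.72  0.    1.27  0.79] F [ 0.8  0.4 -0.1] w 0.0682
delta [ 87.7   8.3 116.3] spin -0.0030658539955750186 alt (np.float64(3.138526799594218), np.float64(-3.144658507585368))
```

Emit:
carry_out(plan=[{"delta_pos":[45,14,20],"spin":0},{"delta_pos":[88,28,50],"spin":0},{"delta_pos":[88,28,80],"spin":0},{"delta_pos":[88,28,80],"spin":0}])

```text
t: 11.65
eef_pos: [0.4386, -0.3618, 0.2516]
eef_rot: [0.779, -0.627, -0.005, -0.0]
ft_force: [-0.3, 0.1, 0.6]
gripper_width: 0.0684
```

```bash
python3 - <<'E'
from h import *
go(.51,-.36,.15,-1.356)
snap('wrist','w9',scale=1.4)
snap('scene','s9')
snap('top','t9',crop=(270,110,410,280),scale=3.5)
crop('w9','w9c',(190,0,370,130),4.4)
crop('s9','s9c',(260,130,360,230),6)
E
```

```text
t 11.65 p [ 0.4386 -0.3618  0.2516] az -1.356 tilt [-0.007  0.006 -1.   ] q [-0.71  0.31  1.72 -0.    1.13  0.65] F [-0.3  0.1  0.6] w 0.0684
delta [ 14.1 -70.7 101.1] spin -0.00046923777547402956 alt (np.float64(3.1411234158143193), np.float64(-3.142061891365267))
```

View pics/w9.png

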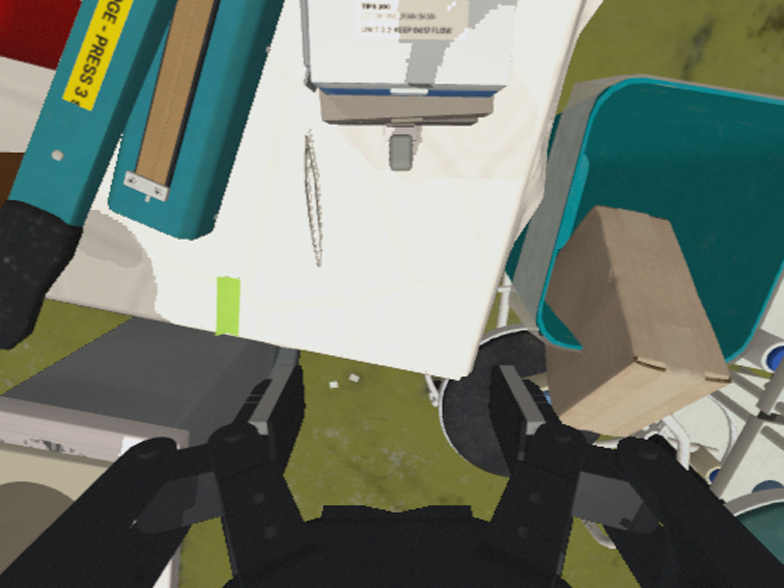

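View pics/w9c.png

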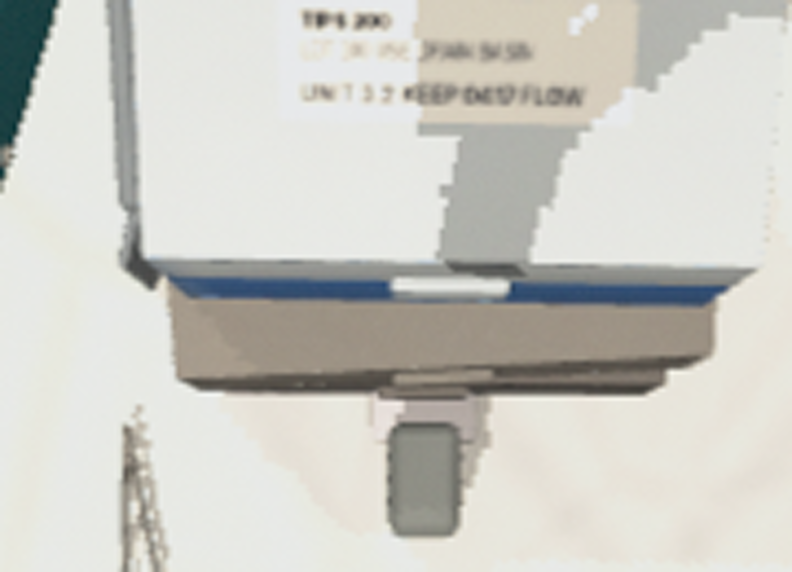

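View pics/s9.png

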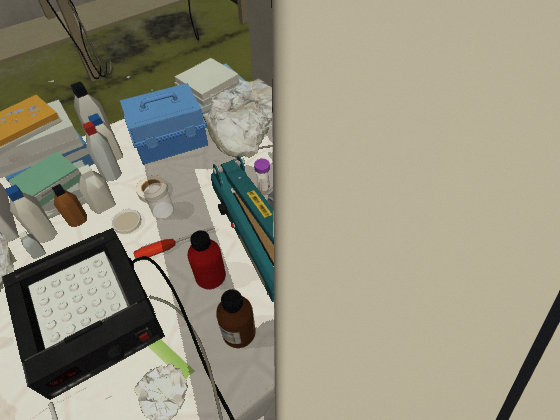

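View pics/t9.png

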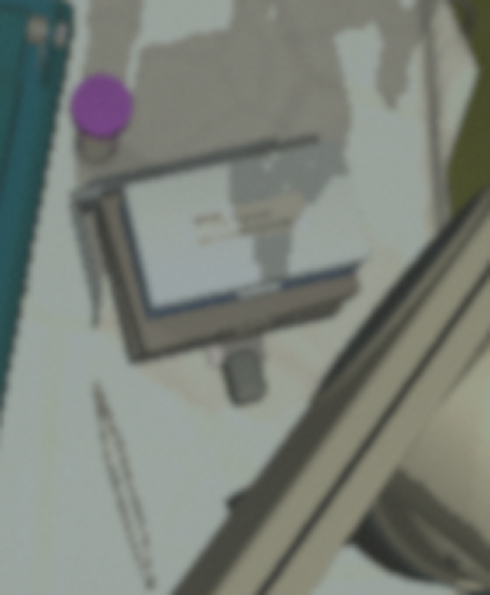

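```bash
python3 - <<'E'
from h import *
im,c=load('w9')
f=lambda n,u,v,z:print(n,onz(c,190+u/4.4,v/4.4,z).round(4))
f('gfl',390,535,.032);f('gfr',459,535,.032);f('gbl',390,425,.032);f('gbr',460,425,.032)
f('plate tab l',370,440,.008)
f('tipfl',148,258,.132);f('tipfr',762,265,.132)
f('tip bot fl',200,297,.08);f('tip bot fr',712,304,.08)
f('mid fl',180,378,.08);f('mid fr',714,355,.08)
f('low bot fl',215,392,.008);f('low bot fr',645,392,.008)
f('stand cheek tip',152,287,.043)
E
```

```text
gfl [ 0.5069 -0.3412  0.032 ]
gfr [ 0.5109 -0.3598  0.032 ]
gbl [ 0.5346 -0.3353  0.032 ]
gbr [ 0.5386 -0.3537  0.032 ]
plate tab l [ 0.5305 -0.3297  0.008 ]
tipfl [ 0.5493 -0.2872  0.132 ]
tipfr [ 0.5729 -0.4019  0.132 ]
tip bot fl [ 0.5499 -0.2887  0.08  ]
tip bot fr [ 0.5733 -0.4033  0.08  ]
mid fl [ 0.532 -0.287  0.08 ]
mid fr [ 0.5631 -0.4068  0.08  ]
low bot fl [ 0.5337 -0.284   0.008 ]
low bot fr [ 0.5596 -0.4034  0.008 ]
stand cheek tip [ 0.5533 -0.2698  0.043 ]
```

```bash
python3 - <<'E'
from h import *
c=load('w9')[1]; p=np.array([.4386,-.3618,.2516]);az=-1.356
x=np.array([np.cos(az),np.sin(az),0]);z=np.array([0,0,-1.]);y=np.cross(z,x)
R=np.array(c['R']);o=-R.T@np.array(c['t']);d=o-p;print('cam in tool',[round(float(d@a)*1000,1) for a in(x,y,z)])
for dd in(-50,-70,-90,-110):
  print(dd,[(proj(c,p+x*.025+y*yy+z*dd/1000)*1.4).round(0) for yy in(-.0425,-.038,-.02,0,.02)])
# tip edges open width .0684: where do inner edges lie
for dd in(-40,-30,-20,-10,0,10,22):
  print(dd,[(proj(c,p-x*.0342+y*yy+z*dd/1000)*1.4).round(0) for yy in(-.011,0,.011)])
E
python3 -c "
import sys;sys.path.insert(0,'.')
import os;os.chdir('.')
from h import *
crop('w9','w9g',(130,240,430,420),2.6)"
```

```text
cam in tool [2.9, -80.0, -157.0]
-50 [array([481., 304.]), array([480., 320.]), array([476., 378.]), array([472., 436.]), array([468., 489.])]
-70 [array([497., 334.]), array([496., 352.]), array([490., 419.]), array([485., 485.]), array([480., 545.])]
-90 [array([522., 378.]), array([519., 399.]), array([511., 479.]), array([503., 555.]), array([496., 622.])]
-110 [array([563., 452.]), array([559., 479.]), array([545., 575.]), array([531., 664.]), array([520., 738.])]
-40 [array([283., 387.]), array([286., 416.]), array([289., 444.])]
-30 [array([291., 371.]), array([294., 399.]), array([296., 426.])]
-20 [array([298., 358.]), array([300., 385.]), array([302., 410.])]
-10 [array([304., 347.]), array([306., 372.]), array([308., 396.])]
0 [array([309., 336.]), array([311., 360.]), array([313., 383.])]
10 [array([314., 327.]), array([316., 350.]), array([317., 372.])]
22 [array([319., 317.]), array([320., 339.]), array([322., 360.])]
```

View pics/w9g.png

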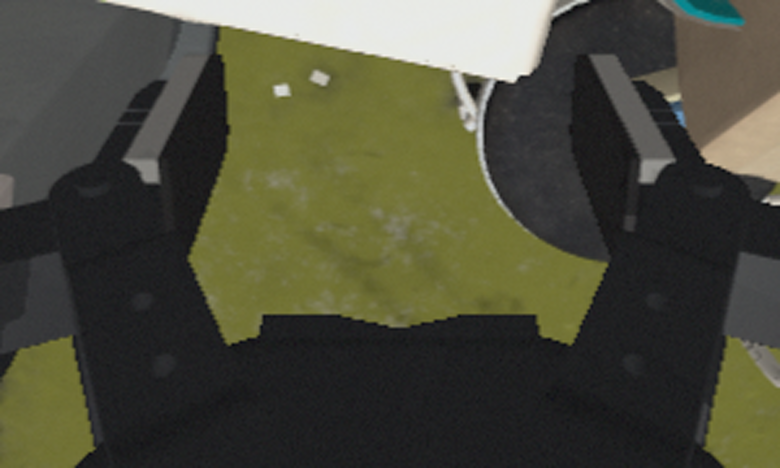

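Emit:
carry_out(plan=[{"delta_pos":[3,-78,0],"spin":0},{"delta_pos":[3,-78,0],"spin":0},{"delta_pos":[3,-78,50],"spin":0},{"delta_pos":[3,-78,90],"spin":0},{"delta_pos":[3,-78,90],"spin":0}], hand=0)

```text
t: 12.3
eef_pos: [0.5167, -0.3457, 0.1634]
eef_rot: [0.78, -0.626, -0.004, 0.0]
ft_force: [0.2, 0.5, -1.7]
gripper_width: 0.0424
```

```bash
python3 - <<'E'
from h import *
go(.5157,-.349,0,-1.359)
snap('wrist','w10',scale=1.4)
E
```

```text
t 12.3 p [ 0.5167 -0.3457  0.1634] az -1.352 tilt [-0.006  0.004 -1.   ] q [-0.61  0.48  1.67  0.    0.99  0.74] F [ 0.2  0.5 -1.7] w 0.0424
delta [  3.9   0.9 163.4] spin 0.007051683227009331 alt (np.float64(3.1486443368168024), np.float64(-3.134540970362784))
```

View pics/w10.png

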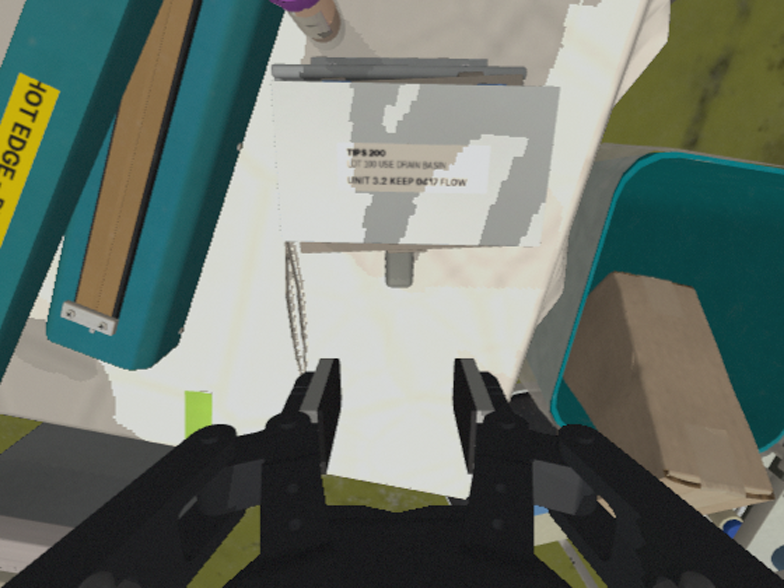

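Emit:
carry_out(plan=[{"delta_pos":[4,1,30],"spin":0.007},{"delta_pos":[4,1,70],"spin":0.007},{"delta_pos":[4,1,105],"spin":0.007},{"delta_pos":[4,1,115],"spin":0.007},{"delta_pos":[4,1,115],"spin":0.007}])

```text
t: 12.85
eef_pos: [0.5191, -0.3531, 0.0529]
eef_rot: [0.777, -0.629, 0.001, -0.0]
ft_force: [0.7, -0.4, -0.3]
gripper_width: 0.0426
```

```bash
python3 - <<'E'
from h import *
go(.5157,-.349,0.002,-1.359)
snap('wrist','w11',scale=1.4)
snap('top','t11',crop=(270,110,410,280),scale=3.5)
E
```

```text
t 12.85 p [ 0.5191 -0.3531  0.0529] az -1.361 tilt [ 0.001 -0.001 -1.   ] q [-0.62  0.64  1.71  0.    0.79  0.74] F [ 0.7 -0.4 -0.3] w 0.0426
delta [-4.8  2.5 50.9] spin -0.0017566795758727771 alt (np.float64(3.1398359740139203), np.float64(-3.143349333165666))
```

View pics/w11.png

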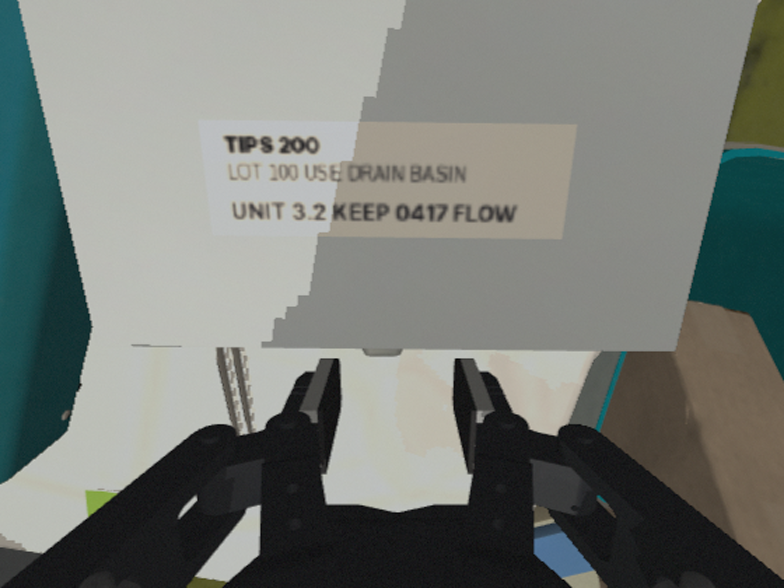

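View pics/t11.png

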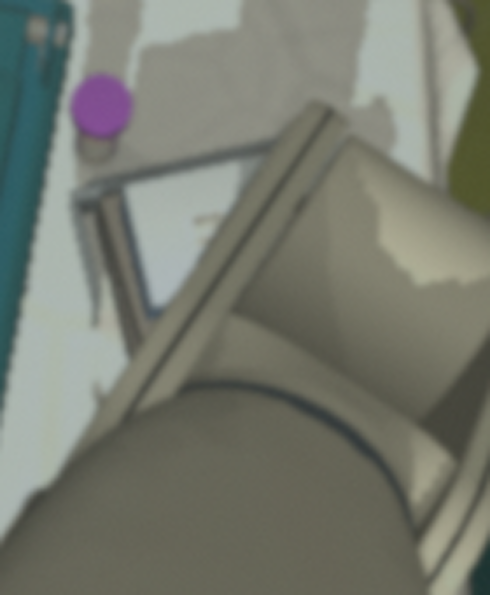

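Emit:
carry_out(plan=[{"delta_pos":[-5,3,0],"spin":0},{"delta_pos":[-5,3,10],"spin":0},{"delta_pos":[-5,3,20],"spin":0},{"delta_pos":[-5,3,25],"spin":0},{"delta_pos":[-5,3,25],"spin":0}])

```text
t: 13.45
eef_pos: [0.5135, -0.348, 0.0251]
eef_rot: [0.777, -0.629, -0.001, 0.0]
ft_force: [-0.1, 0.7, 0.0]
gripper_width: 0.0427
```

```bash
python3 - <<'E'
from h import *
go(.5157,-.349,0.002,-1.359)
snap('wrist','w12',scale=1.4)
E
```

```text
t 13.45 p [ 0.5135 -0.348   0.0251] az -1.361 tilt [-0.002  0.001 -1.   ] q [-0.61  0.68  1.73 -0.    0.74  0.75] F [-0.1  0.7  0. ] w 0.0427
delta [ 1.5 -2.  23.1] spin -0.0020367697822027964 alt (np.float64(3.1395558838075903), np.float64(-3.143629423371996))
```

View pics/w12.png

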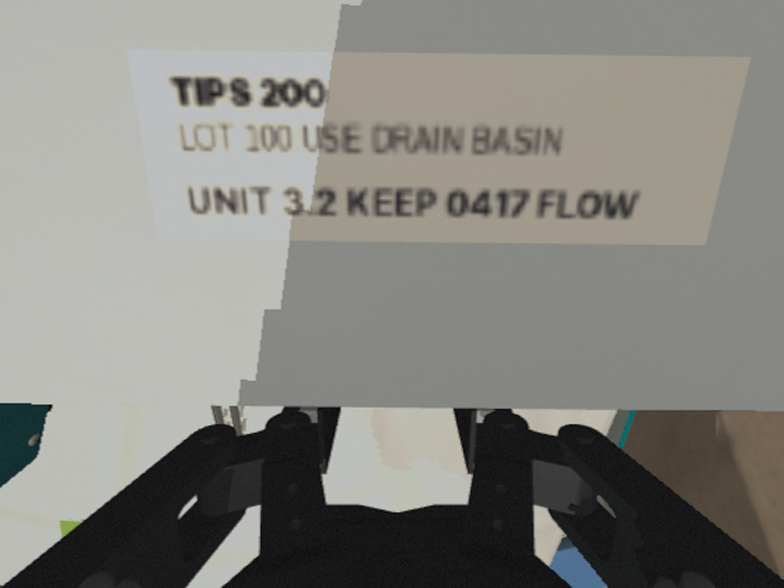

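Emit:
carry_out(plan=[{"delta_pos":[1,-1,5],"spin":0},{"delta_pos":[1,-1,10],"spin":0},{"delta_pos":[1,-1,10],"spin":0}])

```text
t: 13.8
eef_pos: [0.5151, -0.349, 0.0157]
eef_rot: [0.777, -0.629, -0.001, 0.0]
ft_force: [-0.6, -0.4, 0.1]
gripper_width: 0.0429
```

Emit:
carry_out(plan=[{"delta_pos":[0,0,5],"spin":0},{"delta_pos":[0,0,10],"spin":0},{"delta_pos":[0,0,10],"spin":0}])

```text
t: 14.1
eef_pos: [0.5149, -0.3489, 0.0056]
eef_rot: [0.777, -0.629, -0.001, 0.0]
ft_force: [0.5, 0.7, -0.3]
gripper_width: 0.0426
```

```bash
python3 - <<'E'
from h import *
go(.5157,-.349,0.002,-1.359)
snap('scene','s13',scale=1.4)
E
```

```text
t 14.1 p [ 0.5149 -0.3489  0.0056] az -1.361 tilt [-0.001  0.001 -1.   ] q [-0.61  0.71  1.73 -0.    0.71  0.75] F [ 0.5  0.7 -0.3] w 0.0426
delta [ 0.3 -0.7  3.6] spin -0.0019478082449739809 alt (np.float64(3.139644845344819), np.float64(-3.143540461834767))
```

View pics/s13.png

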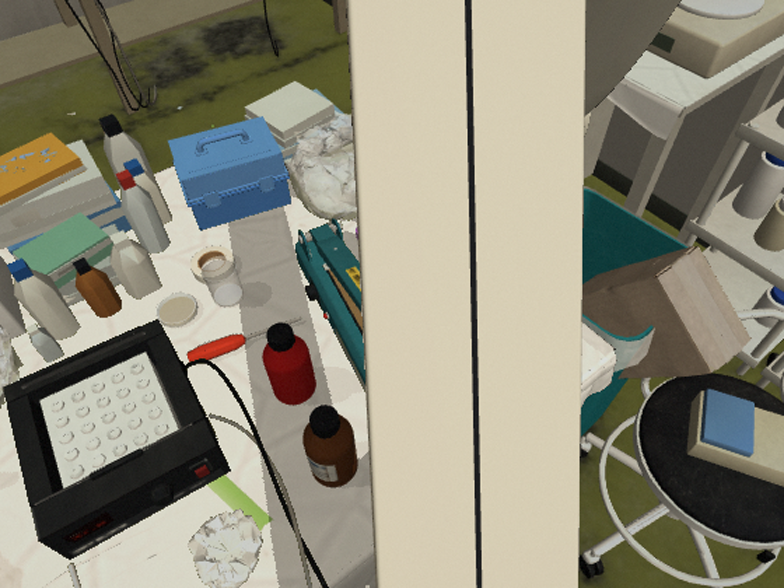

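Emit:
carry_out(plan=[{"delta_pos":[0,0,3],"spin":0},{"delta_pos":[0,0,6],"spin":0},{"delta_pos":[0,0,6],"spin":0}])

```text
t: 14.45
eef_pos: [0.5152, -0.3491, 0.0]
eef_rot: [0.777, -0.629, -0.0, 0.0]
ft_force: [0.3, -0.6, 0.7]
gripper_width: 0.0428
```

Emit:
carry_out(plan=[{"delta_pos":[0,0,0],"spin":0},{"delta_pos":[0,0,0],"spin":0},{"delta_pos":[0,0,0],"spin":0},{"delta_pos":[0,0,0],"spin":0}], hand=-1, force=40)

```text
t: 14.85
eef_pos: [0.5154, -0.349, 0.0007]
eef_rot: [0.777, -0.629, -0.0, -0.0]
ft_force: [-1.2, 1.6, 2.7]
gripper_width: 0.0187
```

Emit:
carry_out(plan=[{"delta_pos":[0,3,0],"spin":0},{"delta_pos":[0,8,0],"spin":0},{"delta_pos":[0,14,0],"spin":0},{"delta_pos":[0,20,0],"spin":0},{"delta_pos":[0,25,0],"spin":0}])

```text
t: 15.35
eef_pos: [0.4907, -0.3549, 0.0007]
eef_rot: [0.777, -0.629, 0.0, -0.0]
ft_force: [3.5, 1.4, 0.4]
gripper_width: 0.0192
```

Emit:
carry_out(plan=[{"delta_pos":[0,3,0],"spin":0},{"delta_pos":[0,3,0],"spin":0}])

```text
t: 15.55
eef_pos: [0.4874, -0.3555, 0.0007]
eef_rot: [0.777, -0.629, -0.0, 0.0]
ft_force: [0.3, -1.8, 4.6]
gripper_width: 0.0191
```

```bash
python3 - <<'E'
from h import *
go(.5157,-.349,0.002,-1.359)
snap('wrist','w14',scale=1.4)
E
```

```text
t 15.55 p [ 0.4874 -0.3555  0.0007] az -1.361 tilt [-0. -0. -1.] q [-0.65  0.7   1.77 -0.    0.67  0.71] F [ 0.3 -1.8  4.6] w 0.0191
delta [ -0.4 -29.   -1.4] spin -0.002281853293265357 alt (np.float64(3.1393108002965278), np.float64(-3.1438745068830585))
```

View pics/w14.png

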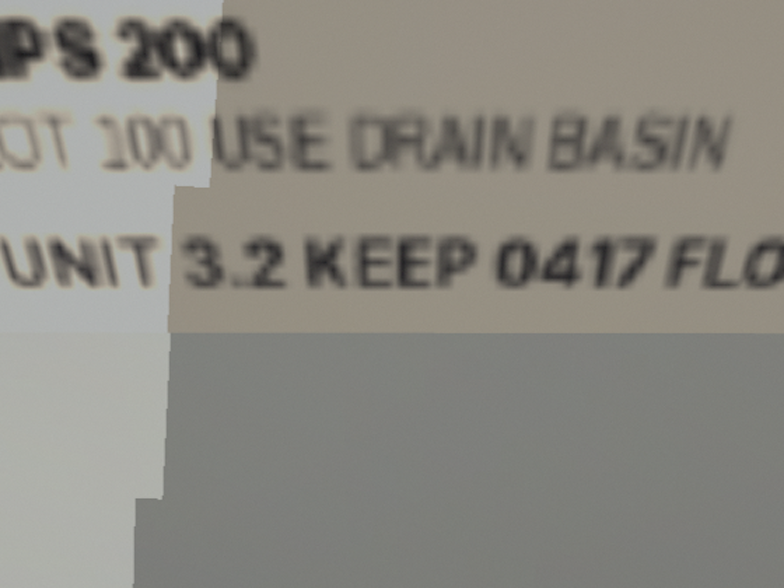

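The stack rode along with the tray: in the wrist view the tip box keeps its place. I open, rise just above the grip, and push the boxes' fronts back with the two spread pads.

Emit:
carry_out(plan=[{"delta_pos":[0,0,0],"spin":0},{"delta_pos":[0,0,0],"spin":0},{"delta_pos":[0,0,0],"spin":0},{"delta_pos":[0,0,-10],"spin":0},{"delta_pos":[0,0,-18],"spin":0}], hand=0)

```text
t: 16.1
eef_pos: [0.488, -0.355, 0.019]
eef_rot: [0.777, -0.629, -0.0, 0.0]
ft_force: [-0.2, -0.2, 0.1]
gripper_width: 0.0424
```

```bash
python3 - <<'E'
from h import *
go(.4874,-.3555,0.0187,-1.359)
snap('wrist','w15',scale=1.4)
E
```

```text
t 16.1 p [ 0.488 -0.355  0.019] az -1.361 tilt [-0.  0. -1.] q [-0.65  0.67  1.77 -0.    0.7   0.71] F [-0.2 -0.2  0.1] w 0.0424
delta [0.4 0.7 0.3] spin -0.0018507525188544705 alt (np.float64(3.1397419010709386), np.float64(-3.1434434061086476))
```

View pics/w15.png

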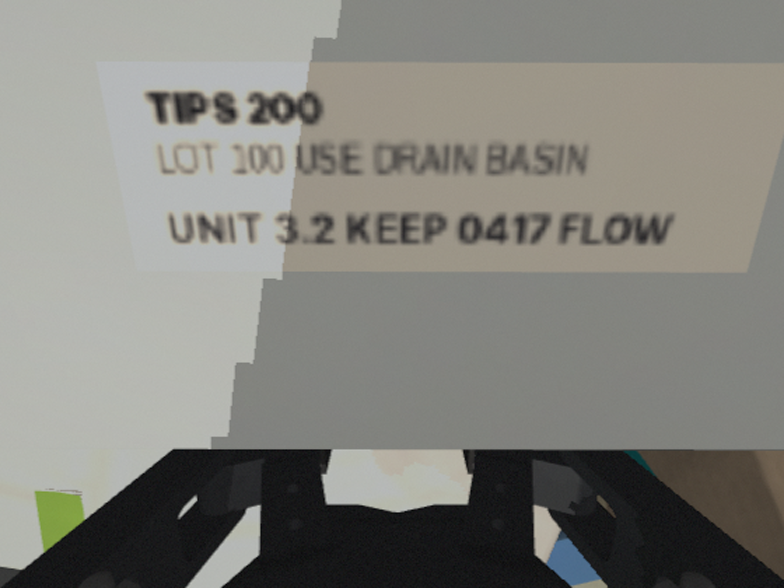

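Emit:
carry_out(plan=[{"delta_pos":[0,-6,0],"spin":0},{"delta_pos":[0,-12,0],"spin":0},{"delta_pos":[0,-17,0],"spin":0},{"delta_pos":[0,-21,0],"spin":0},{"delta_pos":[0,-25,0],"spin":0}])

```text
t: 16.65
eef_pos: [0.5123, -0.3495, 0.0181]
eef_rot: [0.777, -0.629, -0.001, 0.0]
ft_force: [-3.1, -0.7, 2.8]
gripper_width: 0.0426
```

```bash
python3 - <<'E'
from h import *
go(.4874,-.3555,0.0187,-1.359)
snap('wrist','w16',scale=1.4)
E
```

```text
t 16.65 p [ 0.5123 -0.3495  0.0181] az -1.361 tilt [-0.001  0.001 -1.   ] q [-0.62  0.69  1.73 -0.    0.73  0.74] F [-3.1 -0.7  2.8] w 0.0426
delta [ 0.6 25.6 -0.5] spin -0.0016795746384521415 alt (np.float64(3.139913078951341), np.float64(-3.1432722282282453))
```

View pics/w16.png

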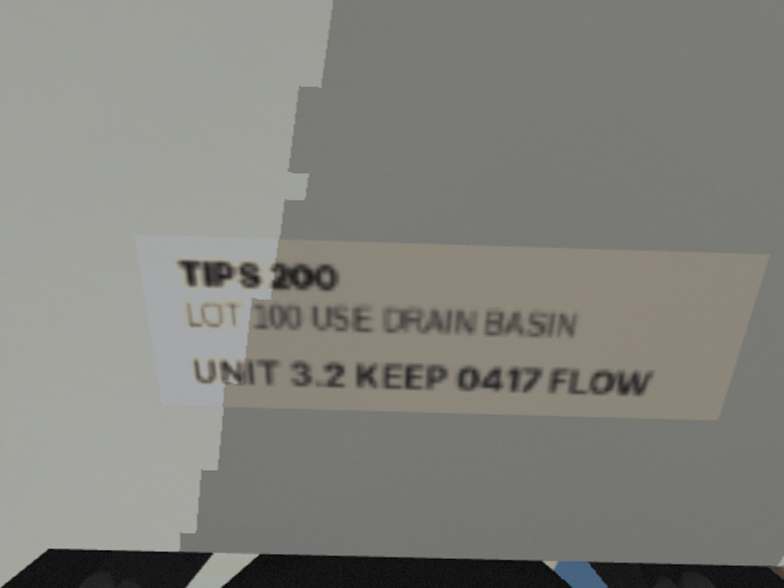

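Emit:
carry_out(plan=[{"delta_pos":[0,-4,0],"spin":0},{"delta_pos":[0,-8,0],"spin":0},{"delta_pos":[0,-12,0],"spin":0},{"delta_pos":[0,-16,0],"spin":0},{"delta_pos":[0,-20,0],"spin":0}])

```text
t: 17.2
eef_pos: [0.5324, -0.3457, 0.0184]
eef_rot: [0.777, -0.629, -0.0, 0.0]
ft_force: [-2.2, -0.4, 0.8]
gripper_width: 0.0428
```

```bash
python3 - <<'E'
from h import *
go(.4874,-.3555,0.0187,-1.359)
snap('wrist','w17',scale=1.4)
snap('top','t17',scale=1.4)
E
```

```text
t 17.2 p [ 0.5324 -0.3457  0.0184] az -1.361 tilt [-0.  0. -1.] q [-0.59  0.7   1.7  -0.    0.75  0.77] F [-2.2 -0.4  0.8] w 0.0428
delta [ 0.3 46.  -0.3] spin -0.002052186434195802 alt (np.float64(3.139540467155597), np.float64(-3.143644840023989))
```

View pics/w17.png

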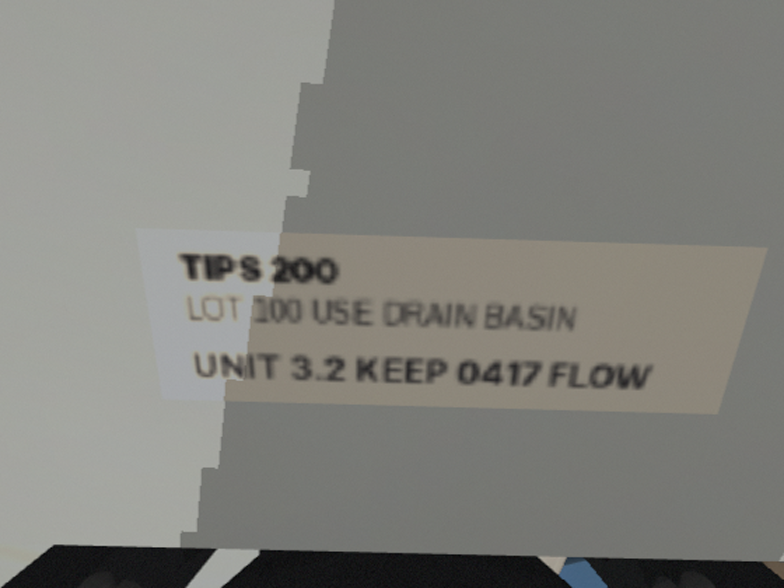

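View pics/t17.png

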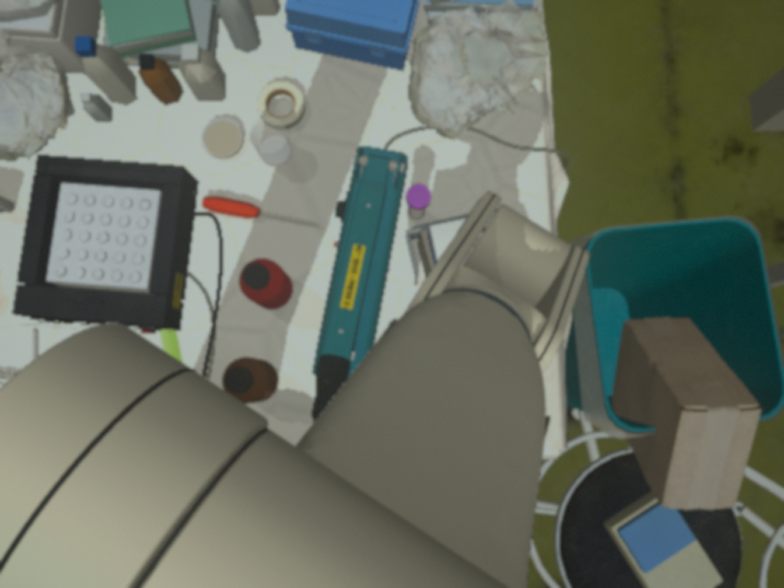

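Emit:
carry_out(plan=[{"delta_pos":[0,-2,0],"spin":0},{"delta_pos":[0,-4,0],"spin":0},{"delta_pos":[0,-5,0],"spin":0}])

```text
t: 17.6
eef_pos: [0.5366, -0.3446, 0.0184]
eef_rot: [0.777, -0.629, -0.0, 0.0]
ft_force: [-4.8, -0.0, 2.4]
gripper_width: 0.0428
```

Emit:
carry_out(plan=[{"delta_pos":[0,-1.5,0],"spin":0},{"delta_pos":[0,-3,0],"spin":0}])

```text
t: 17.8
eef_pos: [0.5374, -0.344, 0.0182]
eef_rot: [0.777, -0.629, -0.002, 0.001]
ft_force: [-17.7, -5.5, 7.4]
gripper_width: 0.0427
```

Emit:
carry_out(plan=[{"delta_pos":[0,8,0],"spin":0},{"delta_pos":[0,28,0],"spin":0},{"delta_pos":[0,51,0],"spin":0},{"delta_pos":[0,51,0],"spin":0}])

```text
t: 18.2
eef_pos: [0.4881, -0.3548, 0.0183]
eef_rot: [0.777, -0.63, -0.0, -0.0]
ft_force: [-0.1, -0.2, -1.0]
gripper_width: 0.0428
```

```bash
python3 - <<'E'
from h import *
go(.4874,-.3555,0.0,-1.359)
im,c=snap('wrist','w18',scale=1.4)
E
```

```text
t 18.2 p [ 0.4881 -0.3548  0.0183] az -1.363 tilt [-0.001  0.001 -1.   ] q [-0.65  0.67  1.77  0.    0.7   0.71] F [-0.1 -0.2 -1. ] w 0.0428
delta [ 0.6  0.8 18.3] spin -0.0037193734333649253 alt (np.float64(3.137873280156428), np.float64(-3.145312027023158))
```

View pics/w18.png

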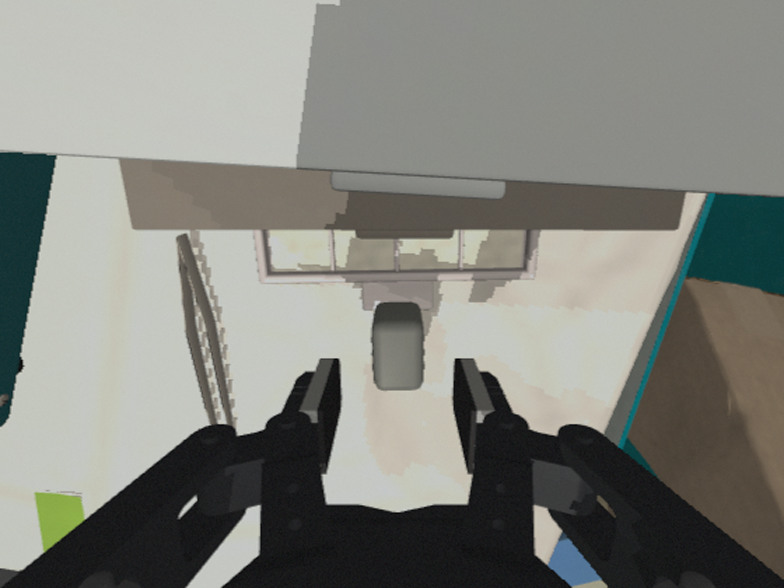

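Emit:
carry_out(plan=[{"delta_pos":[0,-4,8],"spin":0},{"delta_pos":[0,-4,18],"spin":0},{"delta_pos":[0,-4,18],"spin":0}])

```text
t: 18.55
eef_pos: [0.494, -0.3529, -0.0013]
eef_rot: [0.778, -0.629, -0.001, -0.0]
ft_force: [0.1, -0.4, -0.4]
gripper_width: 0.0425
```

Emit:
carry_out(plan=[{"delta_pos":[0,0,0],"spin":0},{"delta_pos":[0,0,0],"spin":0},{"delta_pos":[0,0,0],"spin":0},{"delta_pos":[0,0,0],"spin":0}], hand=-1)

```text
t: 18.95
eef_pos: [0.494, -0.3536, 0.0004]
eef_rot: [0.777, -0.629, -0.0, -0.0]
ft_force: [2.5, 1.9, -3.1]
gripper_width: 0.019
```

Emit:
carry_out(plan=[{"delta_pos":[0,3,0],"spin":0},{"delta_pos":[0,8,0],"spin":0},{"delta_pos":[0,14,0],"spin":0},{"delta_pos":[0,20,0],"spin":0},{"delta_pos":[0,25,0],"spin":0}])

```text
t: 19.45
eef_pos: [0.4688, -0.3593, 0.0005]
eef_rot: [0.777, -0.629, -0.0, 0.0]
ft_force: [2.1, -0.5, -3.2]
gripper_width: 0.019
```

Emit:
carry_out(plan=[{"delta_pos":[0,3,0],"spin":0},{"delta_pos":[0,3,0],"spin":0}])

```text
t: 19.65
eef_pos: [0.4655, -0.3598, 0.0004]
eef_rot: [0.777, -0.629, -0.001, 0.0]
ft_force: [-2.2, -0.6, -1.2]
gripper_width: 0.0193
```

```bash
python3 - <<'E'
from h import *
go(.4874,-.3555,0.0,-1.359)
im,c=snap('wrist','w19',scale=1.4)
E
```

```text
t 19.65 p [ 4.655e-01 -3.598e-01  4.000e-04] az -1.361 tilt [-0.001  0.    -1.   ] q [-0.68  0.68  1.81 -0.    0.65  0.68] F [-2.2 -0.6 -1.2] w 0.0193
delta [  0.4 -22.3   0.4] spin -0.0023730344223586997 alt (np.float64(3.1392196191674344), np.float64(-3.143965688012152))
```

View pics/w19.png

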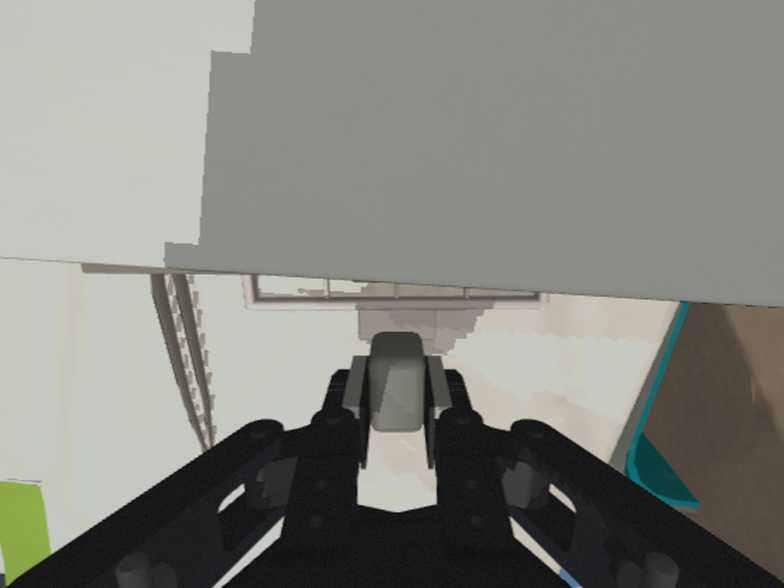

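Emit:
carry_out(plan=[{"delta_pos":[0,0,0],"spin":0},{"delta_pos":[0,0,0],"spin":0},{"delta_pos":[0,0,0],"spin":0},{"delta_pos":[0,0,-10],"spin":0},{"delta_pos":[0,-6,-18],"spin":0}], hand=0)

```text
t: 20.2
eef_pos: [0.4722, -0.3583, 0.0192]
eef_rot: [0.777, -0.629, -0.0, 0.0]
ft_force: [-0.3, -0.9, 0.5]
gripper_width: 0.043
```

Emit:
carry_out(plan=[{"delta_pos":[0,-10,0],"spin":0},{"delta_pos":[0,-20,0],"spin":0},{"delta_pos":[0,-28,0],"spin":0},{"delta_pos":[0,-34,0],"spin":0},{"delta_pos":[0,-38,0],"spin":0}])

```text
t: 20.7
eef_pos: [0.5099, -0.3502, 0.0182]
eef_rot: [0.777, -0.629, -0.0, 0.0]
ft_force: [-2.5, -1.1, 0.7]
gripper_width: 0.0423
```

Emit:
carry_out(plan=[{"delta_pos":[0,-3,0],"spin":0},{"delta_pos":[0,-6,0],"spin":0},{"delta_pos":[0,-9,0],"spin":0},{"delta_pos":[0,-12,0],"spin":0}])

```text
t: 21.1
eef_pos: [0.5211, -0.348, 0.0185]
eef_rot: [0.777, -0.629, -0.0, 0.0]
ft_force: [-2.7, 0.1, 1.9]
gripper_width: 0.0427
```

```bash
python3 - <<'E'
from h import *
go(.537,-.344,0.018,-1.359)
im,c=snap('wrist','w20',scale=1.4)
E
```

```text
t 21.1 p [ 0.5211 -0.348   0.0185] az -1.361 tilt [-0.001  0.    -1.   ] q [-0.61  0.69  1.72 -0.    0.73  0.75] F [-2.7  0.1  1.9] w 0.0427
delta [ -0.6 -16.4   0.5] spin -0.0022545743792345974 alt (np.float64(3.1393380792105585), np.float64(-3.1438472279690277))
```

View pics/w20.png

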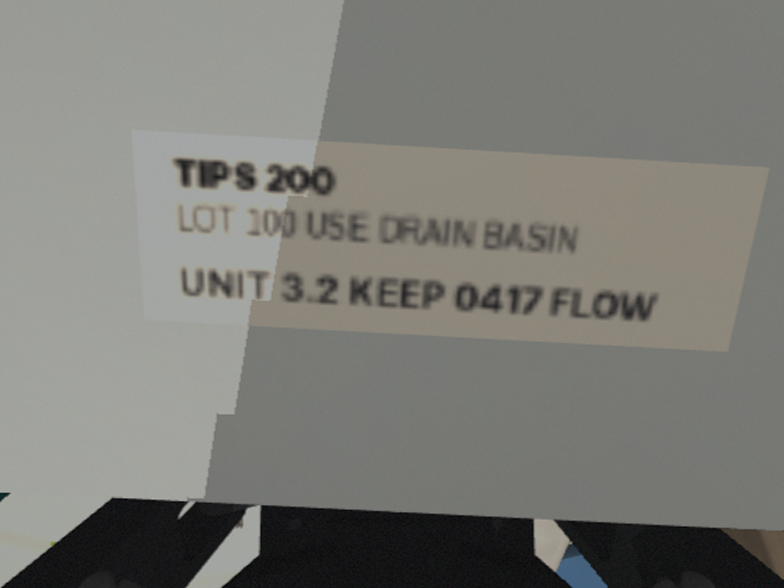

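Emit:
carry_out(plan=[{"delta_pos":[0,-3,0],"spin":0},{"delta_pos":[0,-6,0],"spin":0},{"delta_pos":[0,-9,0],"spin":0},{"delta_pos":[0,-11,0],"spin":0}])

```text
t: 21.55
eef_pos: [0.532, -0.3454, 0.0182]
eef_rot: [0.777, -0.629, -0.0, 0.0]
ft_force: [-5.7, -1.5, -0.7]
gripper_width: 0.0428
```

Emit:
carry_out(plan=[{"delta_pos":[0,-2,0],"spin":0},{"delta_pos":[0,-4,0],"spin":0}])

```text
t: 21.75
eef_pos: [0.5349, -0.3445, 0.0179]
eef_rot: [0.777, -0.629, -0.001, 0.0]
ft_force: [-5.5, -2.0, -1.7]
gripper_width: 0.043
```

Emit:
carry_out(plan=[{"delta_pos":[0,-2,0],"spin":0},{"delta_pos":[0,-2,0],"spin":0}])

```text
t: 21.95
eef_pos: [0.5371, -0.3441, 0.0179]
eef_rot: [0.777, -0.629, -0.001, 0.0]
ft_force: [-3.9, 0.5, -2.2]
gripper_width: 0.0429
```

```bash
python3 - <<'E'
from h import *
go(.467,-.3595,0.018,-1.359)
im,c=snap('wrist','w21',scale=1.4)
E
```

```text
t 21.95 p [ 0.5371 -0.3441  0.0179] az -1.361 tilt [-0.002  0.001 -1.   ] q [-0.59  0.7   1.69 -0.    0.75  0.77] F [-3.9  0.5 -2.2] w 0.0429
delta [ 0.5 71.8  0.1] spin -0.0018742653941616894 alt (np.float64(3.1397183881956314), np.float64(-3.143466918983955))
```

View pics/w21.png

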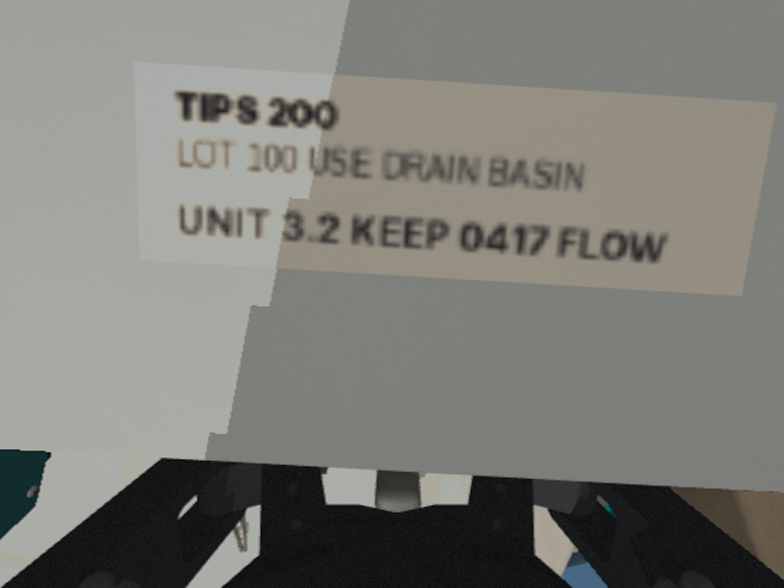

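Emit:
carry_out(plan=[{"delta_pos":[0,6,0],"spin":0},{"delta_pos":[0,26,0],"spin":0},{"delta_pos":[0,50,0],"spin":0},{"delta_pos":[0,72,0],"spin":0},{"delta_pos":[0,72,0],"spin":0}])

```text
t: 22.5
eef_pos: [0.4658, -0.3598, 0.0187]
eef_rot: [0.777, -0.63, -0.0, -0.0]
ft_force: [-0.5, 0.8, -0.6]
gripper_width: 0.0426
```

```bash
python3 - <<'E'
from h import *
go(.467,-.3595,0.018,-1.359)
im,c=snap('wrist','w22',scale=1.4)
E
```

```text
t 22.5 p [ 0.4658 -0.3598  0.0187] az -1.363 tilt [ 0.  0. -1.] q [-0.68  0.65  1.8   0.    0.68  0.68] F [-0.5  0.8 -0.6] w 0.0426
delta [-0.1 -1.3  0.7] spin -0.0038651624181551547 alt (np.float64(3.137727491171638), np.float64(-3.1454578160079483))
```

View pics/w22.png

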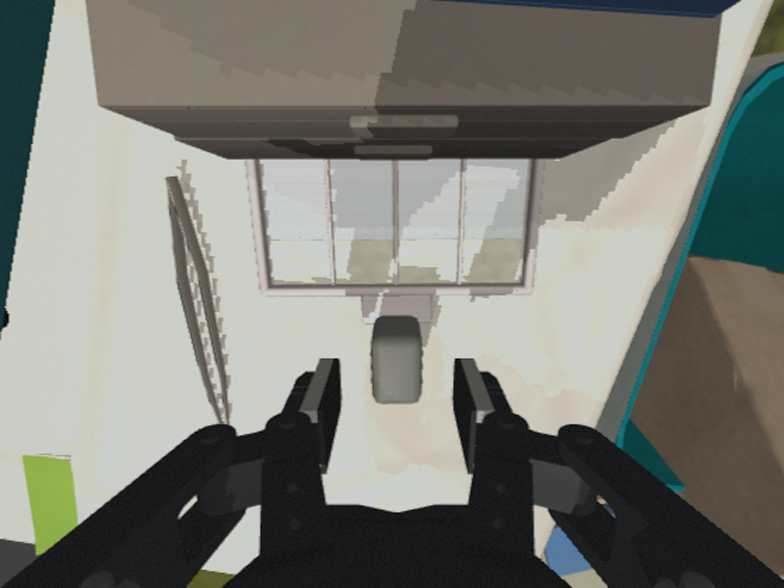

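Emit:
carry_out(plan=[{"delta_pos":[0,10,-40],"spin":0},{"delta_pos":[0,20,-80],"spin":0},{"delta_pos":[0,20,-110],"spin":0},{"delta_pos":[0,20,-110],"spin":0}])

```text
t: 22.95
eef_pos: [0.4518, -0.3661, 0.1336]
eef_rot: [0.777, -0.629, 0.005, -0.0]
ft_force: [0.4, -0.6, 1.0]
gripper_width: 0.0425
```

```bash
python3 - <<'E'
from h import *
go(.467,-.3595,0.018,-1.359)
im,c=snap('wrist','w23',scale=1.4)
snap('top','t23',crop=(270,110,410,280),scale=3.5)
E
```

```text
t 22.95 p [ 0.4518 -0.3661  0.1336] az -1.361 tilt [ 0.008 -0.007 -1.   ] q [-0.7   0.46  1.79  0.    0.87  0.66] F [ 0.4 -0.6  1. ] w 0.0425
delta [ -4.2 -15.5 115.7] spin -0.0019314455626915361 alt (np.float64(3.1396612080271016), np.float64(-3.1435240991524847))
```

View pics/w23.png

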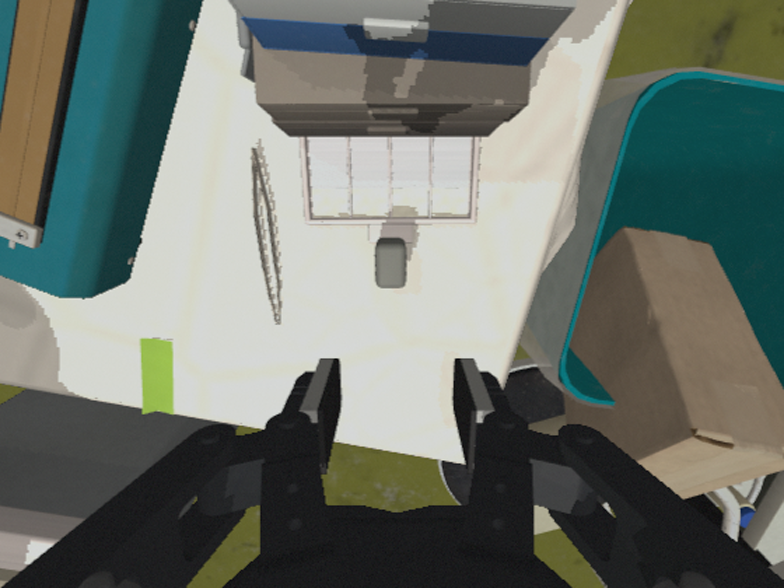

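View pics/t23.png

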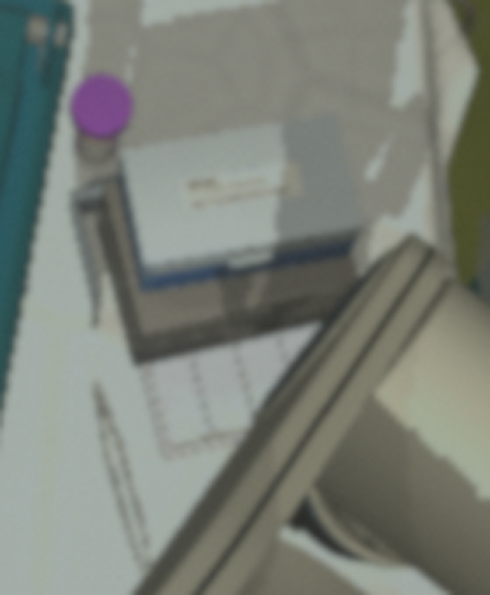

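The boxes now lean back with their rear edge on the bench, as expected with the tray edge under their front half. The slides are exposed, and the grip is centred at (390,262). Next comes the third stroke.

Emit:
carry_out(plan=[{"delta_pos":[-4,-17,30],"spin":0},{"delta_pos":[-4,-17,75],"spin":0},{"delta_pos":[-4,-17,108],"spin":0},{"delta_pos":[-4,-17,116],"spin":0},{"delta_pos":[-4,-17,116],"spin":0}])

```text
t: 23.55
eef_pos: [0.4629, -0.3551, 0.0104]
eef_rot: [0.777, -0.629, -0.002, -0.0]
ft_force: [-0.5, 0.4, 0.9]
gripper_width: 0.0424
```

```bash
python3 - <<'E'
from h import *
go(.468,-.3593,0.0,-1.361)
E
```

```text
t 23.55 p [ 0.4629 -0.3551  0.0104] az -1.361 tilt [-0.003  0.003 -1.   ] q [-0.67  0.66  1.81  0.    0.67  0.69] F [-0.5  0.4  0.9] w 0.0424
delta [ 5.3 -4.1 10.4] spin 0.00024350571411968502 alt (np.float64(3.141836159303913), np.float64(-3.1413491478756734))
```

Emit:
carry_out(plan=[{"delta_pos":[5,-4,0],"spin":0},{"delta_pos":[5,-4,10],"spin":0},{"delta_pos":[5,-4,10],"spin":0}])

```text
t: 23.85
eef_pos: [0.4691, -0.3606, 0.0027]
eef_rot: [0.777, -0.629, 0.001, -0.0]
ft_force: [0.1, 0.4, -0.1]
gripper_width: 0.043
```

Emit:
carry_out(plan=[{"delta_pos":[0,0,0],"spin":0},{"delta_pos":[0,0,0],"spin":0},{"delta_pos":[0,0,0],"spin":0},{"delta_pos":[0,0,0],"spin":0}], hand=-1)

```text
t: 24.25
eef_pos: [0.4688, -0.3603, 0.0032]
eef_rot: [0.777, -0.629, 0.0, 0.0]
ft_force: [-1.0, 1.2, 6.3]
gripper_width: 0.0189
```

Emit:
carry_out(plan=[{"delta_pos":[0,2,0],"spin":0},{"delta_pos":[0,5,0],"spin":0},{"delta_pos":[0,9,0],"spin":0},{"delta_pos":[0,12,0],"spin":0},{"delta_pos":[0,14,0],"spin":0}])

```text
t: 24.75
eef_pos: [0.4563, -0.364, 0.0032]
eef_rot: [0.777, -0.629, 0.002, -0.0]
ft_force: [5.9, 1.3, 3.8]
gripper_width: 0.0193
```

```bash
python3 - <<'E'
from h import *
go(.4655,-.3598,0.0,-1.361)
im,c=snap('wrist','w24',scale=1.4)
snap('top','t24',crop=(270,110,410,280),scale=3.5)
E
```

```text
t 24.75 p [ 0.4563 -0.364   0.0032] az -1.362 tilt [ 0.003 -0.002 -1.   ] q [-0.69  0.67  1.82  0.    0.64  0.67] F [5.9 1.3 3.8] w 0.0193
delta [-2.2 -9.8  3.2] spin -0.0006514119272309493 alt (np.float64(3.140941241662562), np.float64(-3.142244065517024))
```

View pics/w24.png

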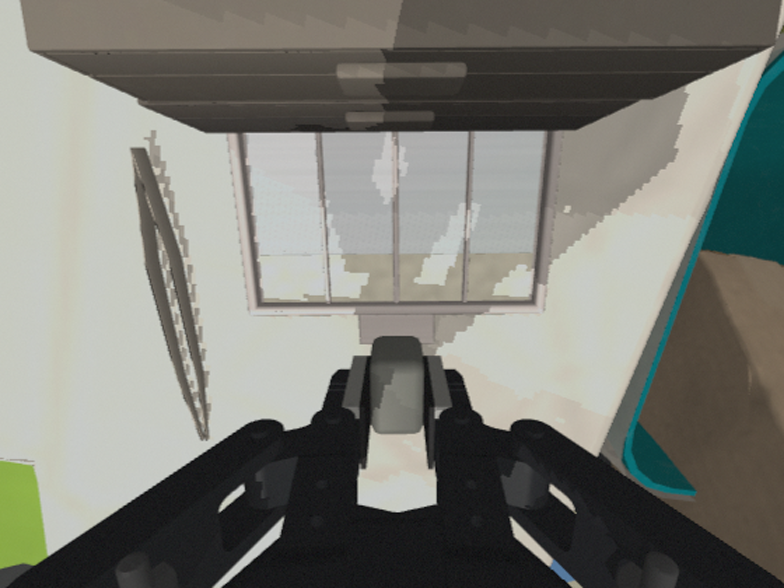

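View pics/t24.png

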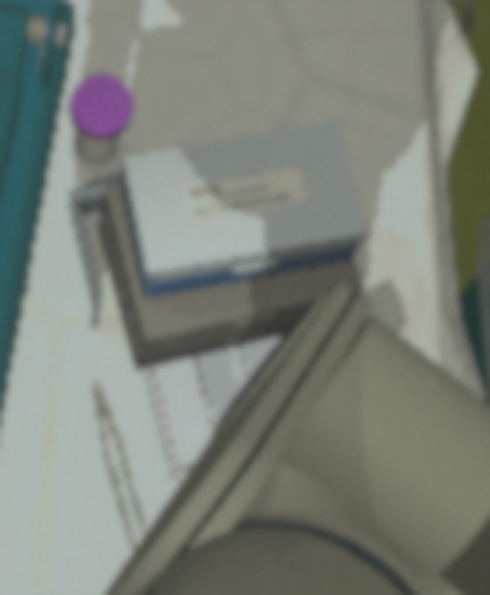

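Emit:
carry_out(plan=[{"delta_pos":[0,3,0],"spin":0},{"delta_pos":[0,6,0],"spin":0},{"delta_pos":[0,9,0],"spin":0},{"delta_pos":[0,11,0],"spin":0},{"delta_pos":[0,11,0],"spin":0}])

```text
t: 25.35
eef_pos: [0.4453, -0.3662, 0.0031]
eef_rot: [0.777, -0.629, 0.001, -0.0]
ft_force: [4.2, -0.2, 4.7]
gripper_width: 0.0189
```

```bash
python3 - <<'E'
from h import *
go(.4655,-.3598,0.0,-1.361)
im,c=snap('wrist','w25',scale=1.4)
snap('top','t25',crop=(270,110,410,280),scale=3.5)
E
```

```text
t 25.35 p [ 0.4453 -0.3662  0.0031] az -1.361 tilt [ 0.002 -0.002 -1.   ] q [-0.71  0.67  1.84  0.    0.64  0.65] F [ 4.2 -0.2  4.7] w 0.0189
delta [ -2.1 -21.1   3.2] spin -0.00046557740623676125 alt (np.float64(3.1411270761835564), np.float64(-3.14205823099603))
```

View pics/w25.png

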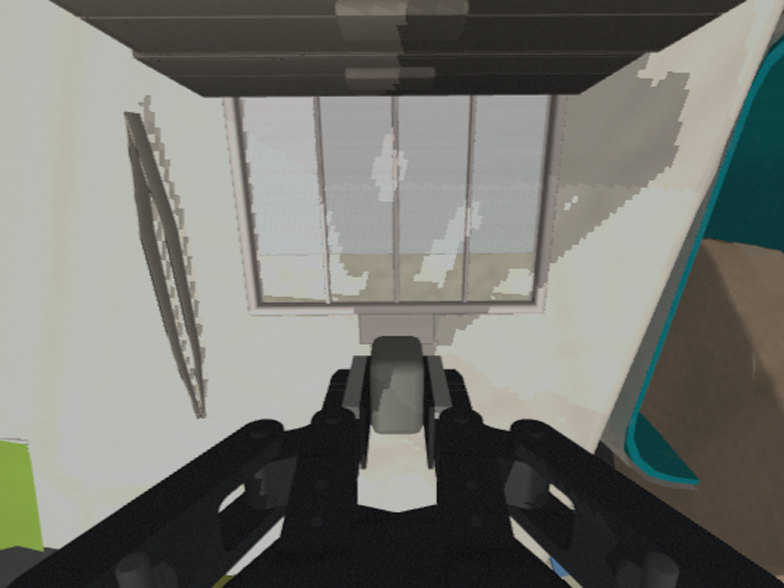

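View pics/t25.png

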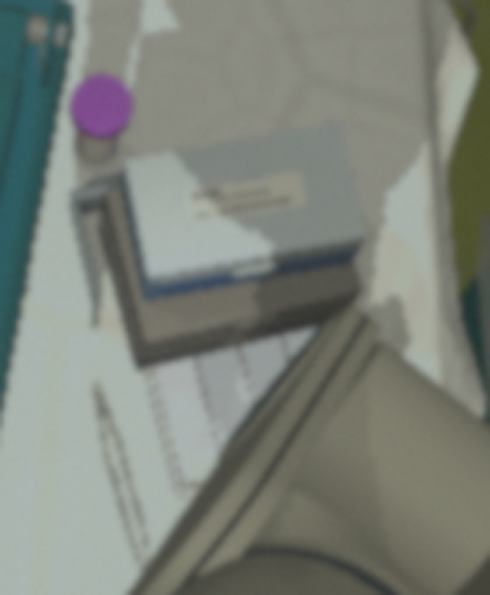

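Emit:
carry_out(plan=[{"delta_pos":[0,2,0],"spin":0},{"delta_pos":[0,4,0],"spin":0},{"delta_pos":[0,6,0],"spin":0},{"delta_pos":[0,8,0],"spin":0},{"delta_pos":[0,10,0],"spin":0}])

```text
t: 25.95
eef_pos: [0.4356, -0.3683, 0.0031]
eef_rot: [0.777, -0.629, 0.001, -0.0]
ft_force: [5.0, 0.7, 6.1]
gripper_width: 0.0191
```

```bash
python3 - <<'E'
from h import *
go(.4655,-.3598,0.0,-1.361)
im,c=snap('wrist','w26',scale=1.4)
snap('top','t26',crop=(270,110,410,280),scale=3.5)
E
```

```text
t 25.95 p [ 0.4356 -0.3683  0.0031] az -1.361 tilt [ 0.002 -0.002 -1.   ] q [-0.72  0.66  1.85  0.    0.63  0.64] F [5.  0.7 6.1] w 0.0191
delta [ -2.1 -31.    3.2] spin -0.0003212394619407366 alt (np.float64(3.1412714141278526), np.float64(-3.1419138930517336))
```

View pics/w26.png

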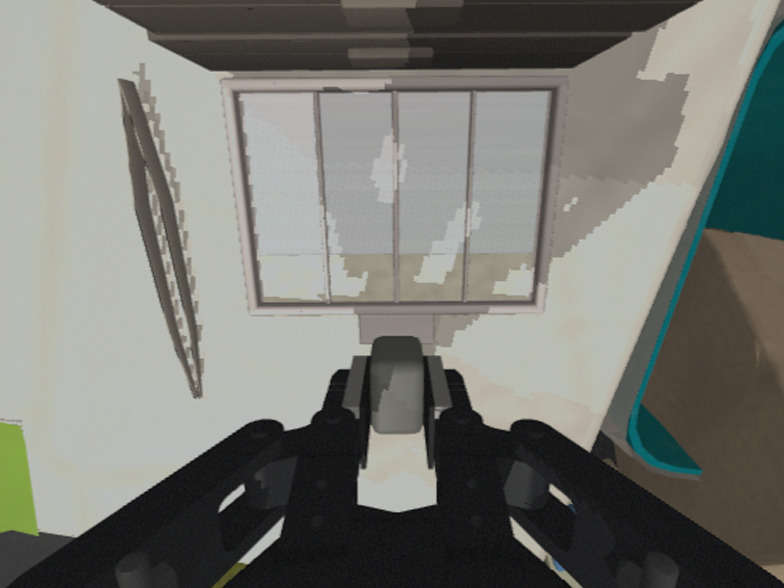

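View pics/t26.png

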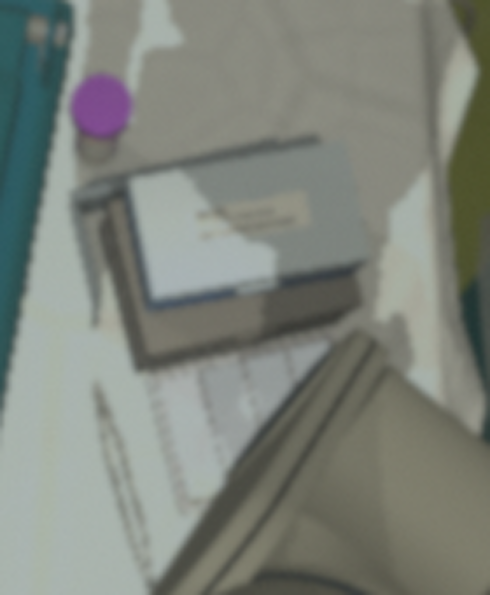

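Emit:
carry_out(plan=[{"delta_pos":[0,5,0],"spin":0},{"delta_pos":[0,12,0],"spin":0},{"delta_pos":[0,20,0],"spin":0},{"delta_pos":[0,26,0],"spin":0},{"delta_pos":[0,30,0],"spin":0}])

```text
t: 26.55
eef_pos: [0.4057, -0.3746, 0.0031]
eef_rot: [0.777, -0.629, 0.001, -0.0]
ft_force: [4.5, 0.8, 6.3]
gripper_width: 0.0189
```

Emit:
carry_out(plan=[{"delta_pos":[0,0,0],"spin":0},{"delta_pos":[0,0,0],"spin":0},{"delta_pos":[0,0,0],"spin":0},{"delta_pos":[0,0,0],"spin":0}], hand=0)

```text
t: 26.95
eef_pos: [0.4048, -0.3735, 0.0021]
eef_rot: [0.777, -0.629, -0.0, 0.0]
ft_force: [-0.2, 1.4, 0.5]
gripper_width: 0.0429
```

Emit:
carry_out(plan=[{"delta_pos":[0,0,-40],"spin":0},{"delta_pos":[0,0,-80],"spin":0},{"delta_pos":[0,0,-120],"spin":0},{"delta_pos":[0,0,-120],"spin":0}])

```text
t: 27.35
eef_pos: [0.4078, -0.3762, 0.1274]
eef_rot: [0.777, -0.629, 0.004, 0.0]
ft_force: [-0.1, -0.2, 0.0]
gripper_width: 0.0429
```

```bash
python3 - <<'E'
from h import *
go(.4655,-.3598,0.0,-1.361)
im,c=snap('wrist','w27',scale=1.4)
snap('top','t27',crop=(270,110,410,280),scale=3.5)
E
```

```text
t 27.35 p [ 0.4078 -0.3762  0.1274] az -1.361 tilt [ 0.006 -0.006 -1.   ] q [-0.77  0.44  1.85 -0.    0.84  0.59] F [-0.1 -0.2  0. ] w 0.0429
delta [ -4.9 -59.3 127.7] spin 0.0002625002350464811 alt (np.float64(3.1418551538248396), np.float64(-3.1413301533547466))
```

View pics/w27.png

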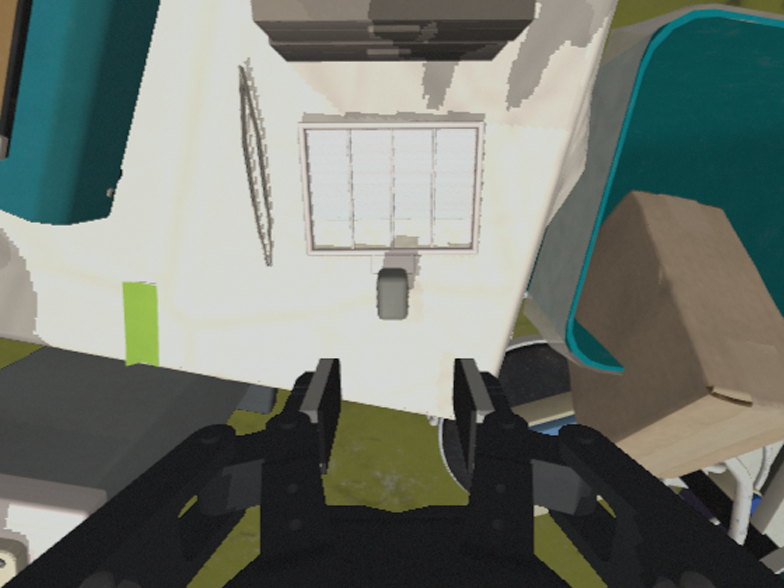

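View pics/t27.png

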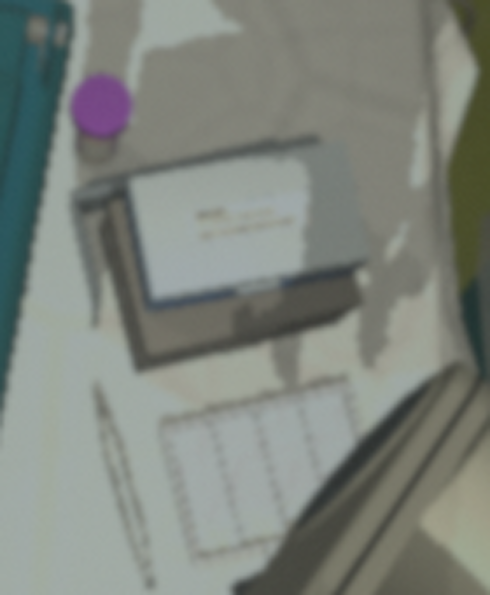

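The tray lies flat and free of the stack; its rear edge is at row 123 and the boxes' foot is at row 60. Now I push the boxes home.

Emit:
carry_out(plan=[{"delta_pos":[-4,-40,0],"spin":0},{"delta_pos":[-4,-80,0],"spin":0},{"delta_pos":[-4,-102,0],"spin":0},{"delta_pos":[-4,-102,20],"spin":0},{"delta_pos":[-4,-102,60],"spin":0}])

```text
t: 27.95
eef_pos: [0.5061, -0.3489, 0.0624]
eef_rot: [0.778, -0.629, 0.002, -0.0]
ft_force: [0.2, -0.1, 0.3]
gripper_width: 0.0427
```

```bash
python3 - <<'E'
from h import *
go(.5064,-.351,0.011,-1.361)
E
```

```text
t 27.95 p [ 0.5061 -0.3489  0.0624] az -1.359 tilt [ 0.003 -0.002 -1.   ] q [-0.62  0.61  1.74 -0.    0.79  0.74] F [ 0.2 -0.1  0.3] w 0.0427
delta [ 1.9  0.3 51.4] spin 0.0015510294717708817 alt (np.float64(3.143143683061564), np.float64(-3.1400416241180222))
```

Emit:
carry_out(plan=[{"delta_pos":[2,0,15],"spin":0},{"delta_pos":[2,0,30],"spin":0},{"delta_pos":[2,0,45],"spin":0},{"delta_pos":[2,0,50],"spin":0},{"delta_pos":[2,0,50],"spin":0}])

```text
t: 28.45
eef_pos: [0.5042, -0.3505, 0.012]
eef_rot: [0.777, -0.629, -0.0, 0.0]
ft_force: [-0.1, 0.7, 0.5]
gripper_width: 0.043
```

```bash
python3 - <<'E'
from h import *
go(.537,-.344,0.011,-1.361)
snap('wrist','w28',scale=1.4)
E
```

```text
t 28.45 p [ 0.5042 -0.3505  0.012 ] az -1.361 tilt [-0.001  0.    -1.   ] q [-0.63  0.69  1.75  0.    0.71  0.73] F [-0.1  0.7  0.5] w 0.043
delta [  0.4 -33.4   1. ] spin -0.00025763324504990415 alt (np.float64(3.1413350203447434), np.float64(-3.141850286834843))
```

View pics/w28.png

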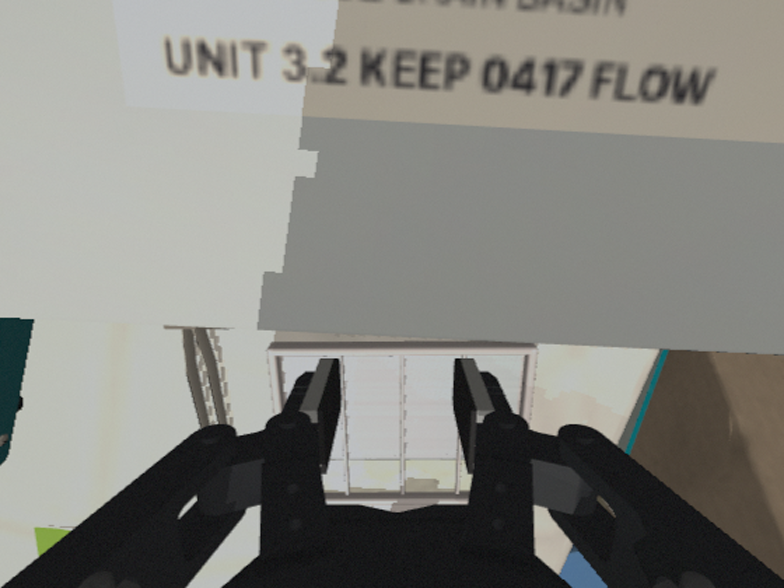

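Emit:
carry_out(plan=[{"delta_pos":[0,-8,0],"spin":0},{"delta_pos":[0,-16,0],"spin":0},{"delta_pos":[0,-22,0],"spin":0},{"delta_pos":[0,-26,0],"spin":0},{"delta_pos":[0,-29,0],"spin":0}])

```text
t: 29.0
eef_pos: [0.5329, -0.3443, 0.0126]
eef_rot: [0.777, -0.629, -0.0, 0.0]
ft_force: [-3.2, -1.0, 1.7]
gripper_width: 0.0425
```

Emit:
carry_out(plan=[{"delta_pos":[0,-2,0],"spin":0},{"delta_pos":[0,-3,0],"spin":0}])

```text
t: 29.2
eef_pos: [0.5355, -0.3437, 0.0123]
eef_rot: [0.777, -0.629, -0.0, 0.0]
ft_force: [-2.3, -0.6, 1.0]
gripper_width: 0.0431
```

Emit:
carry_out(plan=[{"delta_pos":[0,-2,0],"spin":0},{"delta_pos":[0,-2,0],"spin":0}])

```text
t: 29.4
eef_pos: [0.5374, -0.3433, 0.0122]
eef_rot: [0.777, -0.629, -0.0, 0.0]
ft_force: [-3.8, -0.2, 1.4]
gripper_width: 0.0426
```

Emit:
carry_out(plan=[{"delta_pos":[0,-1.5,0],"spin":0},{"delta_pos":[0,-1.5,0],"spin":0}])

```text
t: 29.6
eef_pos: [0.5374, -0.3431, 0.0121]
eef_rot: [0.777, -0.629, -0.002, 0.001]
ft_force: [-9.2, -2.1, 3.1]
gripper_width: 0.0428
```

Emit:
carry_out(plan=[{"delta_pos":[0,-1.5,0],"spin":0},{"delta_pos":[0,-1.5,0],"spin":0}])

```text
t: 29.8
eef_pos: [0.5373, -0.343, 0.0121]
eef_rot: [0.777, -0.629, -0.003, 0.001]
ft_force: [-14.7, -5.1, 6.4]
gripper_width: 0.0427
```

Emit:
carry_out(plan=[{"delta_pos":[0,5,0],"spin":0},{"delta_pos":[0,20,0],"spin":0},{"delta_pos":[0,40,0],"spin":0},{"delta_pos":[0,50,-40],"spin":0},{"delta_pos":[0,70,-90],"spin":0}])

```text
t: 30.3
eef_pos: [0.4721, -0.3564, 0.0979]
eef_rot: [0.777, -0.629, -0.002, -0.0]
ft_force: [0.8, 0.1, 0.2]
gripper_width: 0.0425
```

```bash
python3 - <<'E'
from h import *
go(.43,-.37,0.3,-1.361)
E
```

```text
t 30.3 p [ 0.4721 -0.3564  0.0979] az -1.361 tilt [-0.002  0.002 -1.   ] q [-0.67  0.53  1.78  0.    0.84  0.69] F [0.8 0.1 0.2] w 0.0425
delta [   4.    44.4 -202. ] spin 0.0002707071436611752 alt (np.float64(3.1418633607334545), np.float64(-3.1413219464461317))
```

Emit:
carry_out(plan=[{"delta_pos":[4,44,-200],"spin":0},{"delta_pos":[4,44,-200],"spin":0},{"delta_pos":[4,44,-200],"spin":0},{"delta_pos":[4,44,-200],"spin":0},{"delta_pos":[4,44,-200],"spin":0}])

```text
t: 30.8
eef_pos: [0.4328, -0.3728, 0.306]
eef_rot: [0.777, -0.629, 0.006, 0.0]
ft_force: [0.0, -0.4, 0.2]
gripper_width: 0.0429
```

```bash
python3 - <<'E'
from h import *
go(.43,-.1,0.33,-1)
snap('wrist','w30',scale=1.4)
E
```

```text
t 30.8 p [ 0.4328 -0.3728  0.306 ] az -1.362 tilt [ 0.009 -0.008 -1.   ] q [-0.73  0.25  1.67  0.    1.21  0.63] F [ 0.  -0.4  0.2] w 0.0429
delta [-267.2  -54.1  -26.2] spin -0.3618605107088595 alt (np.float64(2.779732142880934), np.float64(-3.5034531642986524))
```

View pics/w30.png

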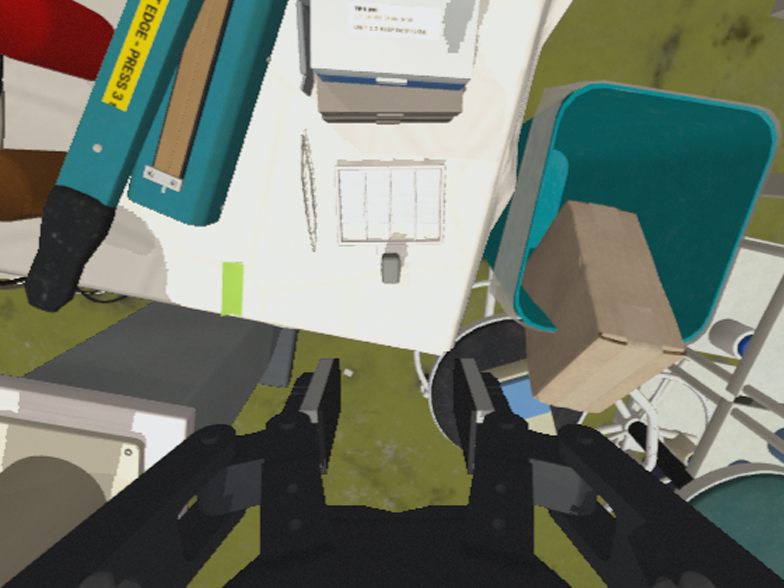

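Emit:
carry_out(plan=[{"delta_pos":[-267,-54,-30],"spin":-0.36},{"delta_pos":[-267,-54,-30],"spin":-0.36},{"delta_pos":[-267,-54,-30],"spin":-0.36},{"delta_pos":[-267,-54,-30],"spin":-0.36},{"delta_pos":[-267,-54,-30],"spin":-0.36}])

```text
t: 31.35
eef_pos: [0.4277, -0.1197, 0.3248]
eef_rot: [0.877, -0.48, -0.001, -0.0]
ft_force: [1.5, 0.8, 0.7]
gripper_width: 0.0426
```

```bash
python3 - <<'E'
from h import *
go(.40,.28,0.34,-.3)
E
```

```text
t 31.35 p [ 0.4277 -0.1197  0.3248] az -1.001 tilt [-0.002  0.001 -1.   ] q [-0.3   0.02  1.89  0.    1.23  0.7 ] F [1.5 0.8 0.7] w 0.0426
delta [-351.6 -192.1  -14.8] spin -0.7013603592436346 alt (np.float64(2.4402322943461585), np.float64(-3.8429530128334277))
```

Emit:
carry_out(plan=[{"delta_pos":[-350,-192,-20],"spin":-0.7},{"delta_pos":[-350,-192,-20],"spin":-0.7},{"delta_pos":[-350,-192,-20],"spin":-0.7},{"delta_pos":[-350,-192,-20],"spin":-0.7},{"delta_pos":[-350,-192,-20],"spin":-0.7}])

```text
t: 31.85
eef_pos: [0.4106, 0.1293, 0.3374]
eef_rot: [0.989, -0.147, -0.001, 0.0]
ft_force: [1.0, 0.4, -0.1]
gripper_width: 0.0427
```

Emit:
carry_out(plan=[{"delta_pos":[-110,-125,-10],"spin":-0.2},{"delta_pos":[-110,-125,-10],"spin":-0.2},{"delta_pos":[-110,-125,-10],"spin":-0.2},{"delta_pos":[-110,-125,-10],"spin":-0.2},{"delta_pos":[-110,-125,-10],"spin":-0.2}])

```text
t: 32.35
eef_pos: [0.3423, 0.281, 0.3472]
eef_rot: [0.999, -0.048, -0.001, 0.0]
ft_force: [0.7, -0.1, -0.4]
gripper_width: 0.0426
```

```bash
python3 - <<'E'
from h import *
go(.40,.28,0.34,-.3)
snap('scene','s31',scale=1.4);snap('top','t31',scale=1.4)
crop('s31','s31c',(240,130,420,290),4.4);crop('t31','t31c',(270,110,410,310),3)
E
```

```text
t 32.35 p [0.3423 0.281  0.3472] az -0.097 tilt [-0.002 -0.001 -1.   ] q [0.66 0.   1.86 0.   1.28 0.76] F [ 0.7 -0.1 -0.4] w 0.0426
delta [57.5 -4.5  7.1] spin 0.20333728850536778 alt (np.float64(3.344929942095161), np.float64(-2.938255365084425))
```

View pics/s31.png

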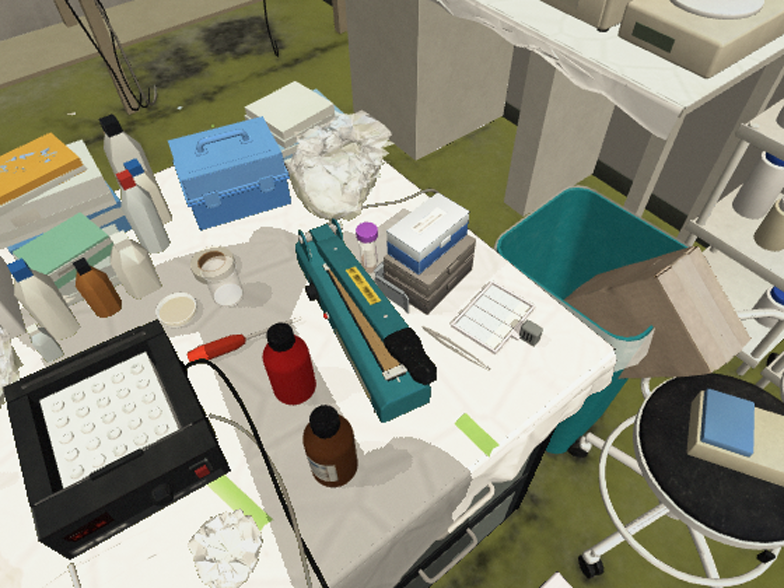

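View pics/s31c.png

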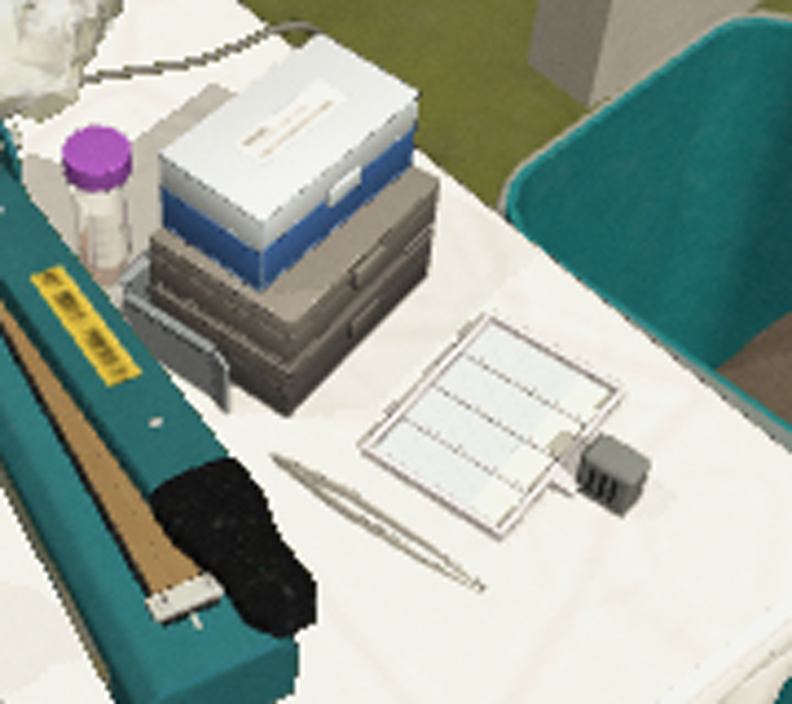

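View pics/t31c.png

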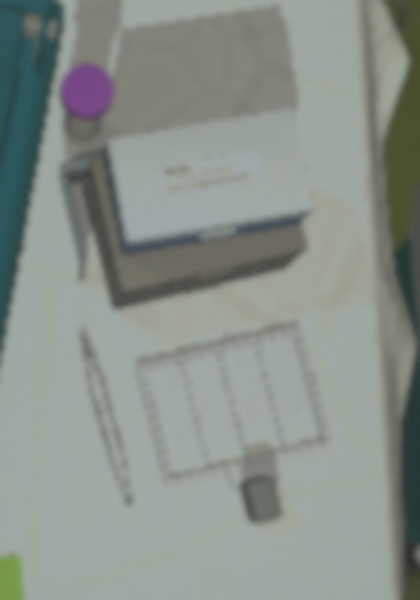

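```bash
python3 - <<'E'
from h import *
c=load('s31')[1]
O=np.array([.590,-.335]);ux=np.array([.9776,.2104]);uy=np.array([-.2104,.9776])
def f(n,u,v,z):
    p=onz(c,240+u/4.4,130+v/4.4,z);q=p[:2]-O;print(n,p.round(4),'stand',(q@ux*1000).round(1),(q@uy*1000).round(1))
f('tip fl',262,250,.124);f('tip fr',418,97,.124);f('tip bl',160,155,.124)
f('mid fl',290,327,.072);f('mid fr',440,180,.072);f('mid bl',150,233,.072)
f('low fl bot',290,416,0);f('low fr bot',433,268,0)
f('tray rl',360,440,.008);f('tray rr',484,312,.008);f('tray fl',503,532,.008);f('tray fr',622,388,.008)
c=load('s0')[1]
def g(n,u,v,z):
    p=onz(c,260+u/4.5,130+v/4.5,z);q=p[:2]-O;print(n,p.round(4),'stand0',(q@ux*1000).round(1),(q@uy*1000).round(1))
g('tip fl',200,240,.132);g('tip fr',354,97,.132);g('tip bl',92,172,.132)
g('mid fl top',213,343,.080);g('mid fr top',361,178,.08);g('mid bl',72,247,.08)
g('low fl bot',205,424,.008)
E
```

```text
tip fl [ 0.5481 -0.2721  0.124 ] stand -27.8 70.3
tip fr [ 0.5782 -0.3968  0.124 ] stand -24.6 -57.9
tip bl [ 0.6257 -0.2728  0.124 ] stand 48.0 53.3
mid fl [ 0.5366 -0.2817  0.072 ] stand -41.0 63.3
mid fr [ 0.5634 -0.4049  0.072 ] stand -40.7 -62.7
mid bl [ 0.6269 -0.2662  0.072 ] stand 50.6 59.5
low fl bot [ 0.5353 -0.284   0.    ] stand -42.8 61.4
low fr bot [ 0.5637 -0.4097  0.    ] stand -41.5 -67.5
tray rl [ 0.4977 -0.2977  0.008 ] stand -82.4 55.9
tray rr [ 0.5196 -0.4043  0.008 ] stand -83.4 -52.9
tray fl [ 0.4141 -0.3153  0.008 ] stand -167.8 56.2
tray fr [ 0.4392 -0.4241  0.008 ] stand -166.1 -55.3
tip fl [ 0.5438 -0.2811  0.132 ] stand0 -33.8 62.4
tip fr [ 0.5686 -0.3976  0.132 ] stand0 -34.1 -56.7
tip bl [ 0.6072 -0.2694  0.132 ] stand0 30.6 60.5
mid fl top [ 0.526  -0.2763  0.08  ] stand0 -50.2 70.9
mid fr top [ 0.561  -0.4022  0.08  ] stand0 -42.5 -59.6
mid bl [ 0.6139 -0.2617  0.08  ] stand0 38.8 66.7
low fl bot [ 0.5321 -0.2799  0.008 ] stand0 -45.0 66.1
```

```bash
python3 -c "
from h import *
print(close_job(), get_state()['t'])"
```

```text
the job is handed in; nothing more can be done
the job is handed in; nothing more can be done
```

The job is done and handed in at about 32.5 s. The bottle is aside, the tray lies free on the bench, and the boxes are stacked at home in the stand.

**What I did**
- **Bottle:** I lifted it by its cap and set it upright at about (0.42, -0.02).
- **Tray:** I drew it out by its grip in three strokes. The boxes were pushed back to the force step after the first stroke. The last push met the stand's back at about 15 N.

**Last checks (scene and top views)**
- **Tray:** it lies flat with its four slides, and its rear edge is about 41 mm in front of the stack.
- **Slide boxes:** both are flush, with fronts at -41 to -43 mm, which puts them about 4 to 5 mm beyond the stand's origin.
- **Bystanders:** the tube, the tweezers and the red bottle look unmoved.
- **Arm:** it ended clear of everything.

**What disagreed or went wrong**
- **Fingertips:** they stood about 36 mm farther back than stated, so the first closing on the bottle's cap was empty and I grasped again lower.
- **Upright gripper:** the moves allow no lean, so I took the tray's grip near its front end with the gripper pointing straight down.
- **Tilt:** the boxes leaned back about 10 degrees while half off the tray and stood level again once it was out. After the second stroke the push showed no clear force step.
- **Tip box:** it ended turned by roughly 2 degrees and a few mm farther back on the slide boxes than before.
- **Setting the bottle down:** it pressed on the bench with about 34 N for a moment.

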